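# Clamp the pulley and press the keyed shaft home

### The job

Swing the red-knobbed lever of the bench chuck clockwise (seen from above) until its three jaws grip the toothed pulley's hub tightly, and leave it clamped. Then take the keyed shaft out of the wooden stand by its square end, push it down into the pulley's bore, turning it until the key slips into the keyway, and press on against the spring ejector until the shaft's collar is fully home on the hub. Finish while still gripping the shaft and holding it down, because the ejector lifts it again if you let go; do not disturb the other things on the table.

Things in the scene. Friction and masses are not known exactly. Their poses are not given: they have to be found in the camera images.
- chuck: steel three-jaw bench chuck, fixed to the table, standing upright; grey base disc 124 across and 10 high, bored steel body 80 across, top face at z = 45. Origin at the centre of its underside, z up along the chuck's axis.
- sleeve (a joint): turn of the chuck's dark knurled sleeve about the chuck's vertical axis, rad: 0 = jaws fully open; grows CLOCKWISE seen from above as the jaws close (5.5 mm of jaw travel per rad). The jaws meet the hub at about 0.8; push on to about 1.0 for a tight grip: let go, it springs back a little, to about 0.86, and stays, still gripping. Friction 0.6 N m, plus up to 0.7 N m as the grip tightens; stop at 1.2.
- lever_grip (a point): point on the axis of the upright red cylindrical knob (16 across, its axis vertical) at the end of the sleeve's lever, 95 from the chuck's axis. The point is 58 above the table; the knob reaches from 22 to 70 above the table. The knob is fixed to the lever and travels on a level circle about the chuck's axis.
- jaw_a: dark steel chuck jaw a, 13 wide, on the chuck's top face, reaching from 45 to 65 above the table; slides towards the chuck's axis as the sleeve turns. Origin on the chuck's axis (shifted inward by the jaw's travel), its x axis points outward to the jaw.
- jaw_b: dark steel chuck jaw b, 13 wide, on the chuck's top face, reaching from 45 to 65 above the table; slides towards the chuck's axis as the sleeve turns. Origin on the chuck's axis (shifted inward by the jaw's travel), its x axis points outward to the jaw.
- jaw_c: dark steel chuck jaw c, 13 wide, on the chuck's top face, reaching from 45 to 65 above the table; slides towards the chuck's axis as the sleeve turns. Origin on the chuck's axis (shifted inward by the jaw's travel), its x axis points outward to the jaw.
- pulley: aluminium toothed pulley, loose (0.3 kg), in the open chuck; hub 36 across and 24 high, rim 60 across from 22 to 40 high, dark steel hub core whose top face is 41 above its underside. Origin at the centre of the underside (45 above the table), z up along the bore. Bore 15.5 across, right through, with a keyway 6.2 wide reaching 12 from the axis on its +x side, open at the top, full height.
- shaft: steel shaft, loose (0.14 to 0.23 kg), upright in the wooden stand. Origin at the centre of its lower tip, z up along it. 14 across, conical tip (9 across at the end, 3.5 high); plain pilot up to 14, then a brass key 4 wide on its +x side, reaching 10 from the axis, from 14 to 44 above the tip. Collar 26 across from 46 to 54. Square end 16 x 16 (sides along x and y) from 54 to 99, for gripping.
- shaft_collar (a point): centre of the underside of the shaft's collar, 46 above the shaft's tip. A red mark on the shaft's top end points the way of the key.
- pulley_mouth (a point): centre of the bore's mouth, level with the hub core's top face, 41 above the pulley's origin. The pilot enters at any turn; the key meets the face when the shaft's origin is 27 above the pulley's, and drops in when the x axes of shaft and pulley agree within about 0.12 rad. Fully home: collar on this face, shaft's origin 5 below the pulley's.
- ejector (a joint): brass spring ejector pin 10 across in the chuck's centre, under the bore: m pressed down, 0 = up, its top 6 above the pulley's underside; about 11 mm when the shaft is home. It pushes back with about 5 N at 0 and 9 N at 11 mm.
- stand: light wooden block 70 x 70 x 60 high, fixed to the table, with a vertical round through hole 21.5 across in the middle of its top; the shaft hangs in it with the collar on the block's top, so the shaft's tip is 14 above the table. Origin at the centre of its underside.
- multimeter: dark grey digital multimeter lying on the table, 145 x 70 x 43; a bystander
- marker_blue: white marker pen with a blue cap lying on the table, 135 x 15 x 16; a bystander
- marker_black: white marker pen with a black cap lying on the table, 135 x 15 x 16; a bystander
- screwdriver_small: small red-handled screwdriver lying on the table, 144 x 17 x 17; a bystander
Not all that is in view belongs to the job. Leave any green look-alike of the shaft alone.

How it is judged:
By the outcome, as a careful person would: the job done as asked, in the order asked, and still so for the second after the job is handed in, while the arm keeps its last pose, push and grip.
It also fails if it takes over 56 s, if anything falls off the work surface, if the arm or the gripper's body presses on something with over 40 N, if the wrist force passes 120 N, or if a joint passes its speed limit or range.

### The arm

A 6-joint arm with a two-finger parallel gripper is mounted at the origin on a cart in front of the work surface, level with it; the furniture and walls round the work are solid. World frame = base frame: x ahead of the robot, y to its left, z up, the work surface at z = 0. Lengths are in m, angles in degrees, forces in N, time in s.
With the tool pointing down it reaches from about 0.4 to 0.825 m from the base axis. Payload 7 kg.
Tool frame: the origin (TCP) lies on the mounting face of the last link; the fingertips stand 178 mm ahead of it and the grasp point (between the pads) lies 159 mm ahead of it (ctrl.tip_extent is the distance from the TCP to the fingertips, in m); z points along the fingers, y is the direction in which the jaws open and shut (so a half turn about z gives the same grasp; the last joint's range is limited). The gripper opens to 88 mm and grips with 3 to 60 N. Pads are 19 mm wide; open, the fingers measure 130 mm over their backs; the gripper's body (78 mm by 193 mm) begins 47 mm behind the grasp point.
Start: joints at [-55.571, 20.546, 0.682, 0, -70.136, -16.507], TCP at [0.208, -0.642, 0.405] pointing down, gripper open.
Joint ranges: [-176.03, 176.03], [-82.01, 121.73], [-58.28, 71.71], [-173.87, 95.51], [-174.79, -0.11], [-173.66, 173.66]. Speed limits (degrees/s): [136.94, 136.94, 172.46, 180, 180, 180].

### API

Orientations are given as [roll, pitch, yaw] about the fixed x, y, z axes, in that order (R = Rz(yaw) Ry(pitch) Rx(roll)).
In Python, from plant import ctrl gives the robot as it stands. The module is installed in compiled form; this text tells all that it offers.
- The arm moves only by the tool carry_out, never from a script. Its argument "moves" is text: rows parted by semicolons, each of 7 numbers parted by spaces: the finger opening in m, from 0 to 0.0876, then the shift along the tool's x, y, z in m, then the turn, a rotation vector about the tool's x, y, z in rad. A call has 1 to 20 rows; each row is the pose to reach, as a shift and turn from the pose commanded when the call began, along the tool's axes at that moment; what a row does not reach only later rows make up. A row lasts 1/10 s, in which the tool goes at most 50 mm and 8.59 degrees, less where a joint would pass 70% of its speed; a pose out of reach is approached as far as the arm can. A call with a gripper value outside its range is refused whole. The fingers move at their own pace and stop on an object; the grip force is fixed at half the most. Time passes only in rows, so rows that repeat a pose let the fingers close. It gives the time, the measured TCP pose, the force and the opening at its end, in the units of the state.
- ctrl.get_obs(): the state, without advancing time (a new reading comes with each control period).
- ctrl.snapshot(name): name is "scene" or "side" or "wrist"; returns a dict with "image" (384x512x3 uint8, red, green, blue), "K" (3x3 intrinsics, pixels), "R" (3x3) and "t" (3): a world point X has camera coordinates R X + t. Camera axes: x right, y down, z forward; pixel columns grow to the right and rows downward; lengths in m; the calibration is good to about 2 mm. A picture is of the moment at which its call begins. There is no depth.
- ctrl.close_job(): hands the job in, once; it reports no verdict.
Trained networks look in a picture, given as the dict that the camera call returned (one of the last four; its "shot" number tells which), for a name from the list of things; names that differ only in an ending like _2 or _b are one class to them, and where a whole thing is asked for, a point or a joint stands for the part that bears it (a point fixed in the world has none). Each returns a list of dicts, best first, with "confidence" (0 to 1); they miss things now and then, are a little off and sometimes report something else, mostly with a low value. They report only what shows in the picture. A call takes as long as a camera call. They do not tell look-alikes from the thing itself.
- ctrl.recognise(picture, label): "extent" ([left, top, right, bottom] in pixels, round what is visible of it).
- ctrl.trace(picture, label): "region" (384x512 bool, what is visible of it) and "extent" ([left, top, right, bottom] in pixels, round what is visible of it).
- ctrl.mark_of(picture, label): "at" ([row, column] in pixels: a listed point, or the origin of a listed thing).
The state is a dict: "clock": time; "joint_pos": joint angles; "qvel": joint speeds; "tau": joint torques, N m; "tool_pos": TCP position; "orientation": TCP orientation; "force": force on the tool from outside, world axes, zero at the start; "moment": the same for the moment, N m; "opening": finger opening in m.
Only numpy, scipy, OpenCV 4.12 (cv2) and the standard library are available. Lean on these libraries where they do the work, as an engineer would, in place of code of your own. Each camera call takes 0.05 s, during which the arm holds its last target.

## Working session

There is one attempt and no reset: what is moved stays moved. The work goes in short steps, Python scripts to look and compute and a tool call to move; the robot and the scene stay as the last step left them, time stands still between calls to the robot, and variables do not carry over. Pictures are saved under pics/ and viewed, and the job is handed in when it is done.

Besides the shell and the picture viewer there is one more tool, called after "Call:" as name(argument=value, ...) on one line, values as JSON. carry_out: Moves the arm, as the interface text tells. Its arguments: {"type":"object","properties":{"moves":{"type":"string"}},"required":["moves"]}

```bash
mkdir -p pics; cat > h.py <<'E'
from plant import ctrl
import numpy as np, cv2
def snap(cam,name):
    s=ctrl.snapshot(cam); cv2.imwrite('pics/'+name+'.png',s['image'][:,:,::-1]); return s
def proj(s,X):
    c=np.array(s['R'])@np.array(X)+np.array(s['t']); p=np.array(s['K'])@c; return p[:2]/p[2]
def onplane(s,row,col,z):
    R=np.array(s['R']);t=np.array(s['t']);K=np.array(s['K'])
    d=R.T@np.linalg.solve(K,[col,row,1]); o=-R.T@t
    return o+d*(z-o[2])/d[2]
def tri(obs):
    A=[];b=[]
    for s,row,col in obs:
        R=np.array(s['R']);t=np.array(s['t']);K=np.array(s['K'])
        d=R.T@np.linalg.solve(K,[col,row,1]); d/=np.linalg.norm(d);o=-R.T@t
        P=np.eye(3)-np.outer(d,d);A.append(P);b.append(P@o)
    return np.linalg.lstsq(np.vstack(A),np.hstack(b),rcond=None)[0]
E
python3 - <<'E'
from h import *
o=ctrl.get_obs();print(o)
S={}
for c in ['scene','side','wrist']:
    s=snap(c,c+'0');S[c]=s
    print(c,'cam pos',-np.array(s['R']).T@np.array(s['t']))
    for l in ['lever_grip','shaft','shaft_collar','pulley_mouth','chuck','stand','pulley','jaw_a']:
        try:
            for m in ctrl.mark_of(s,l): print(l,np.round(m['at'],1),round(m['confidence'],2))
        except Exception as e: print(l,e)
E
```

```text
{'clock': 0.0, 'joint_pos': array([-5.55715796e+01,  2.05914325e+01,  6.33543656e-01, -1.88420842e-02,
       -7.01354404e+01, -1.65076977e+01]), 'qvel': array([ 0.05253373, -0.09137907,  0.00696612,  0.08078325,  0.03663613,
       -0.0691296 ]), 'tau': array([-1.29392192e-03, -5.82725573e+01,  2.93055707e+01,  6.99680507e+00,
        7.12796827e-03, -9.40807922e-05]), 'tool_pos': array([ 0.20764328, -0.64206665,  0.40372474]), 'orientation': array([ 1.79905484e+02, -9.53872071e-03, -1.62085686e+02]), 'force': array([-0.16466227,  0.10713848, -0.58360238]), 'moment': array([0.00971267, 0.02725379, 0.00680685]), 'opening': 0.08773504318042416}
scene cam pos [-0.09183675  0.51960513  0.93633046]
lever_grip [147.8 290.2] 0.78
shaft [252.1 177.5] 0.74
shaft [214.8 180.9] 0.69
shaft_collar [204.9 177.5] 0.74
shaft_collar [239.2 176.9] 0.59
shaft_collar [184.  189.1] 0.21
pulley_mouth [168.1 265.8] 0.32
chuck [181.6 265.4] 0.68
stand [255.  180.5] 0.86
pulley [167.5 265.7] 0.77
jaw_a [164.5 264. ] 0.58
jaw_a [236.2 175.1] 0.32
side cam pos [0.49194789 0.79598923 0.70354644]
lever_grip [157.2 245.1] 0.51
shaft [259.7 250.1] 0.74
shaft [244.2 220.3] 0.72
shaft_collar [228.  222.1] 0.67
shaft_collar [250.4 252.4] 0.52
chuck [187.3 243.6] 0.66
chuck [280.4 336.3] 0.44
stand [264.8 250.4] 0.98
pulley [177.1 244.9] 0.62
pulley [188.3 243.5] 0.16
jaw_a [175.7 242.2] 0.52
jaw_a [174.6 240. ] 0.47
wrist cam pos [ 0.13663043 -0.66541734  0.38433483]
```

View pics/scene0.png

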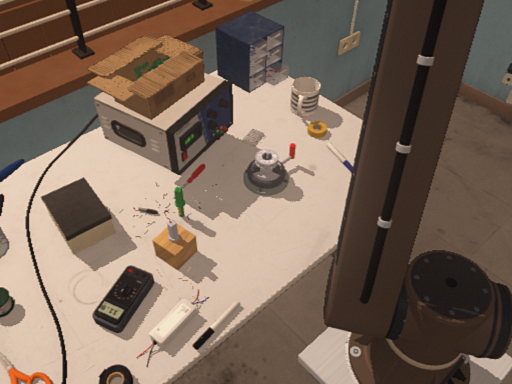

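View pics/side0.png

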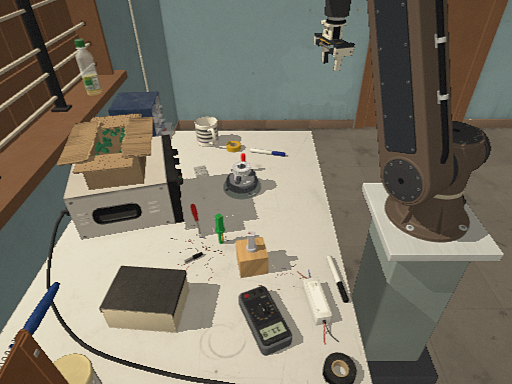

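View pics/wrist0.png

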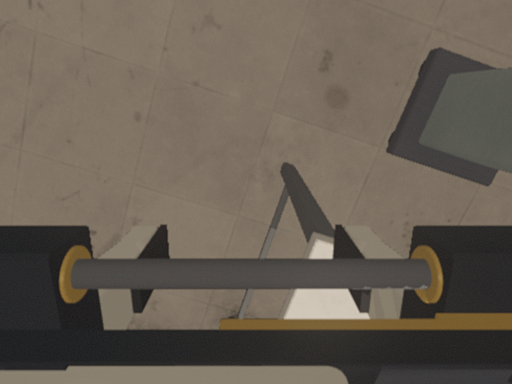

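The scene view shows the chuck at about (266,172), its red knob at (292,150), the stand with the shaft at (174,240) and the green decoy at (180,200). I'll triangulate these and take zoomed crops.

```bash
python3 - <<'E'
from h import *
a=ctrl.snapshot('scene');b=ctrl.snapshot('side')
import pickle; pickle.dump((a,b),open('s0.pkl','wb'))
def M(s,l): return [np.array(m['at']) for m in ctrl.mark_of(s,l)]
for l,z in [('lever_grip',.058),('chuck',0),('stand',0),('pulley',.045),('pulley_mouth',.086)]:
    A=M(a,l);B=M(b,l)
    for n,s,X in(('sc',a,A),('sd',b,B)):
        if X: print(l,n,onplane(s,*X[0],z).round(4))
    if A and B: print(l,'tri',tri([(a,*A[0]),(b,*B[0])]).round(4))
for x,y in [(239.2,176.9),(252.1,177.5)]: print(onplane(a,x,y,.06 if x<250 else .014))
for x,y in [(250.4,252.4),(259.7,250.1)]: print(onplane(b,x,y,.06 if x<255 else .014))
for s,n,(r,c) in [(a,'sc_ch',(170,268)),(b,'sd_ch',(180,243)),(a,'sc_sh',(235,175)),(b,'sd_sh',(250,250))]:
    im=s['image'][r-38:r+38,c-50:c+50,::-1]
    cv2.imwrite(f'pics/{n}.png',cv2.resize(im,None,fx=8,fy=8,interpolation=cv2.INTER_CUBIC))
E
```

```text
lever_grip sc [ 0.5431 -0.226   0.058 ]
lever_grip sd [ 0.5472 -0.2415  0.058 ]
lever_grip tri [ 0.5442 -0.2265  0.0629]
chuck sc [ 0.55   -0.1234  0.    ]
chuck sd [ 0.536  -0.1158  0.    ]
chuck tri [ 0.5384 -0.1118  0.009 ]
stand sc [0.5157 0.1905 0.    ]
stand sd [0.5029 0.2021 0.    ]
stand tri [0.5064 0.1982 0.0048]
pulley sc [ 0.549  -0.1396  0.045 ]
pulley sd [ 0.5333 -0.1162  0.045 ]
pulley tri [ 0.5384 -0.1287  0.0464]
pulley_mouth sc [ 0.5095 -0.0962  0.086 ]
pulley_mouth sd [ 0.5675 -0.1236  0.086 ]
pulley_mouth tri [ 0.5574 -0.142   0.0516]
[0.50431726 0.19281912 0.06      ]
[0.50411802 0.19698955 0.014     ]
[0.51015452 0.20256164 0.06      ]
[0.51681912 0.19177794 0.014     ]
```

View pics/sc_ch.png

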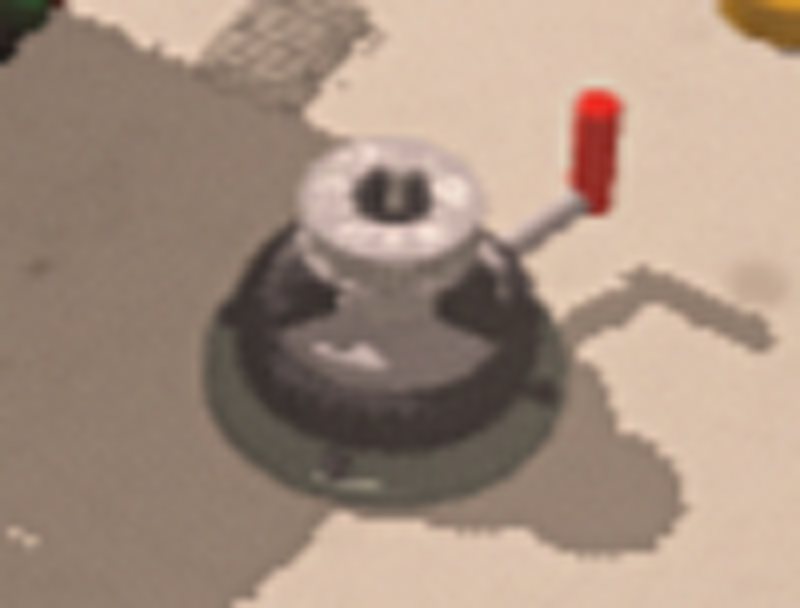

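View pics/sd_ch.png

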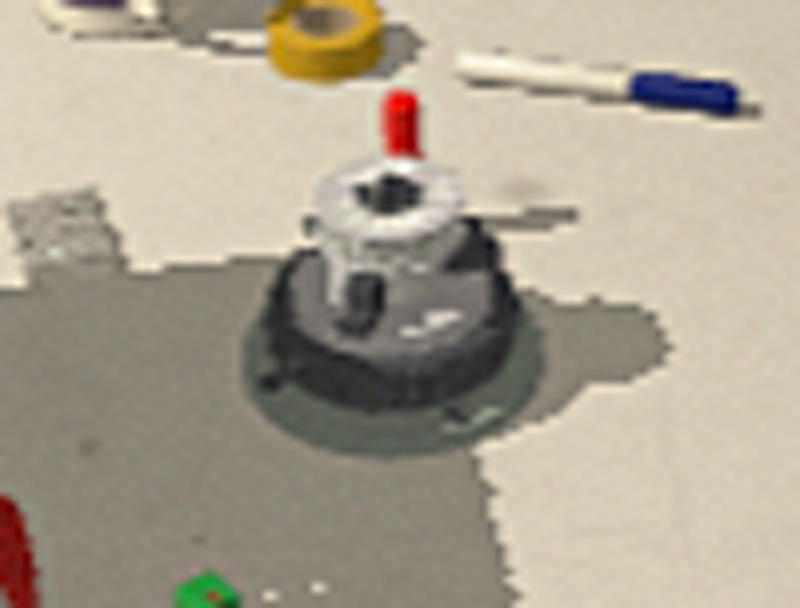

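View pics/sc_sh.png

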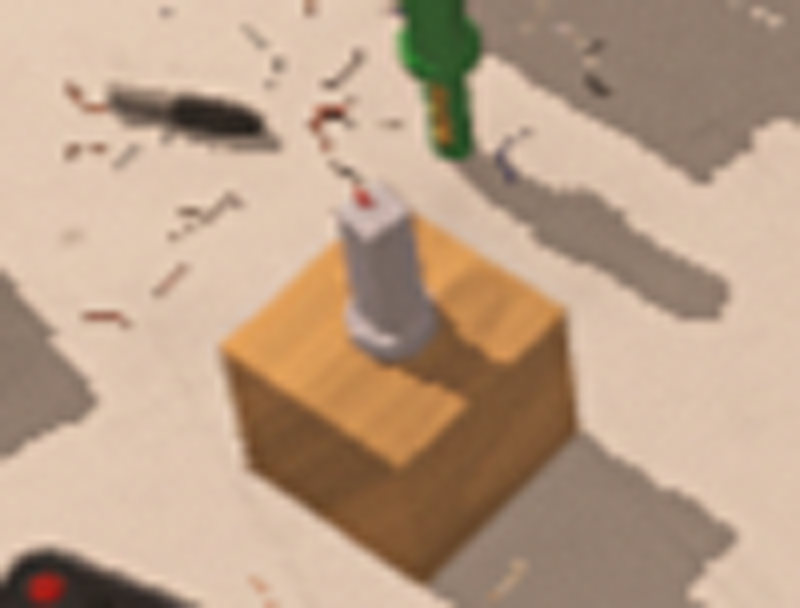

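```bash
cat >> h.py <<'E'
from scipy.spatial.transform import Rotation as Ro
def rel(pos,yaw,tilt=None,p0=None,o0=None):
    o=ctrl.get_obs()
    p0=o['tool_pos'] if p0 is None else p0
    o0=o['orientation'] if o0 is None else o0
    R0=Ro.from_euler('xyz',o0,degrees=True); R1=Ro.from_euler('xyz',[180,0,yaw],degrees=True)
    return (R0.inv().apply(np.array(pos)-p0)).round(4),(R0.inv()*R1).as_rotvec().round(4)
E
python3 - <<'E'
from h import *
s=ctrl.snapshot('wrist'); o=ctrl.get_obs()
Rt=Ro.from_euler('xyz',o['orientation'],degrees=True).as_matrix()
print((np.array(s['R'])@Rt).round(3)); print('cam in tool',Rt.T@(-np.array(s['R']).T@np.array(s['t'])-o['tool_pos'])); print(np.array(s['K']).round(1))
print(rel([.54,-.055,.40],-90))
E
```

```text
[[-0.001  1.     0.   ]
 [-0.961 -0.001 -0.276]
 [-0.276 -0.     0.961]]
cam in tool [ 0.07471136 -0.00020277  0.02035352]
[[324.2   0.  250.6]
 [  0.  324.2 188.9]
 [  0.    0.    1. ]]
(array([-0.4969,  0.4565,  0.0047]), array([ 0.    , -0.    , -1.2581]))
```

Call:
carry_out(moves="0.0876 -0.497 0.45 0.005 0 0 -1.258;0.0876 -0.497 0.45 0.005 0 0 -1.258;0.0876 -0.497 0.45 0.005 0 0 -1.258;0.0876 -0.497 0.45 0.005 0 0 -1.258;0.0876 -0.497 0.45 0.005 0 0 -1.258;0.0876 -0.497 0.45 0.005 0 0 -1.258;0.0876 -0.497 0.45 0.005 0 0 -1.258;0.0876 -0.497 0.45 0.005 0 0 -1.258;0.0876 -0.497 0.45 0.005 0 0 -1.258;0.0876 -0.497 0.45 0.005 0 0 -1.258;0.0876 -0.497 0.45 0.005 0 0 -1.258;0.0876 -0.497 0.45 0.005 0 0 -1.258;0.0876 -0.497 0.45 0.005 0 0 -1.258;0.0876 -0.497 0.45 0.005 0 0 -1.258;0.0876 -0.497 0.45 0.005 0 0 -1.258;0.0876 -0.497 0.45 0.005 0 0 -1.258;0.0876 -0.497 0.45 0.005 0 0 -1.258")

```text
clock: 3.7
tool_pos: [0.5416, -0.0619, 0.3997]
orientation: [180.0, -0.0, -90.0]
force: [-1.1, 0.4, -0.5]
opening: 0.0877
```

```bash
python3 - <<'E'
from h import *
s=snap('wrist','w1'); import pickle; pickle.dump(s,open('w1.pkl','wb'))
o=ctrl.get_obs(); print(o['tool_pos'],o['orientation'],o['qvel'])
for l in ['lever_grip','pulley_mouth','chuck','pulley','jaw_a']:
    for m in ctrl.mark_of(s,l): print(l,np.round(m['at'],1),round(m['confidence'],2), [onplane(s,*m['at'],z).round(4) for z in {'lever_grip':[.058],'pulley_mouth':[.086],'chuck':[0],'pulley':[.045],'jaw_a':[.045]}[l]])
E
```

```text
[ 0.54155818 -0.06209108  0.39978861] [ 1.79998558e+02  2.32865732e-04 -9.00675352e+01] [-0.3085689  -0.17812291  0.07071497  0.12543585 -0.02874713 -0.10825846]
pulley_mouth [ 98.8 239.3] 0.87 [array([ 0.5512, -0.1342,  0.086 ])]
chuck [100.4 243.8] 0.83 [array([ 0.549 , -0.1317,  0.    ])]
pulley [102.6 241. ] 0.6 [array([ 0.5509, -0.1302,  0.045 ])]
```

View pics/w1.png

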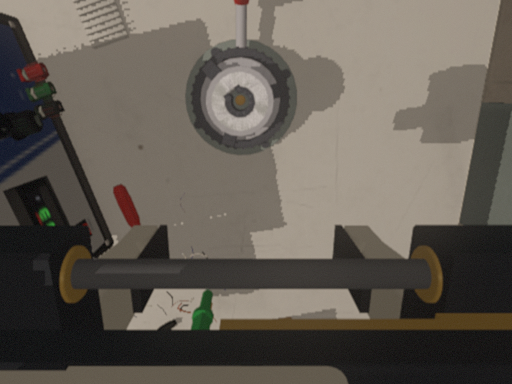

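```bash
python3 - <<'E'
from h import *
import pickle; s=pickle.load(open('w1.pkl','rb'))
im=s['image'][40:160,165:315,::-1]
cv2.imwrite('pics/w1z.png',cv2.resize(im,None,fx=5,fy=5,interpolation=cv2.INTER_CUBIC))
# overlay model
def ov(c,zr,n,sc,org,shape):
    big=cv2.resize(im,None,fx=5,fy=5,interpolation=cv2.INTER_CUBIC)
    for z,r in zr:
        for a in np.linspace(0,2*np.pi,200):
            p=(proj(s,[c[0]+r*np.cos(a),c[1]+r*np.sin(a),z])-[165,40])*5
            cv2.circle(big,tuple(int(v) for v in p),1,(0,255,0),-1)
    cv2.imwrite(n,big)
ov((.550,-.133),[(0.01,.062),(.085,.030),(.086,.00775),(.045,.04)],'pics/w1o.png',5,None,None)
E
```

```text
(no output)
```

View pics/w1z.png

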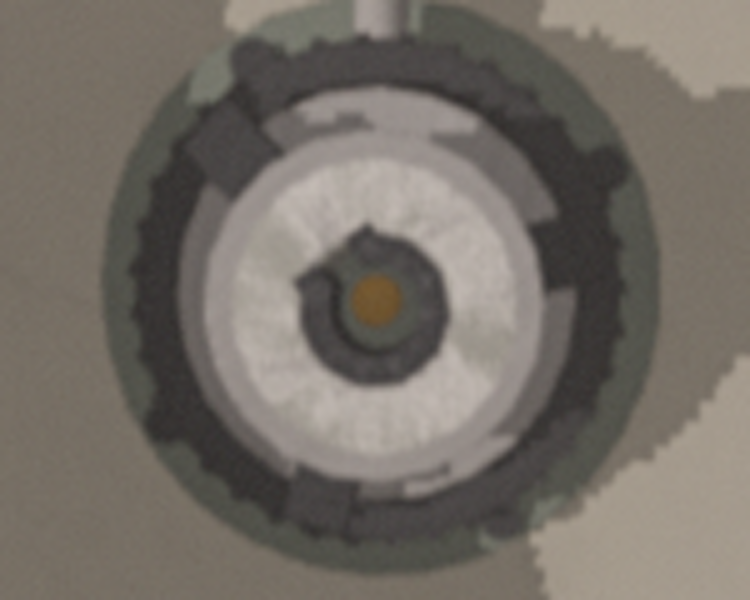

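View pics/w1o.png

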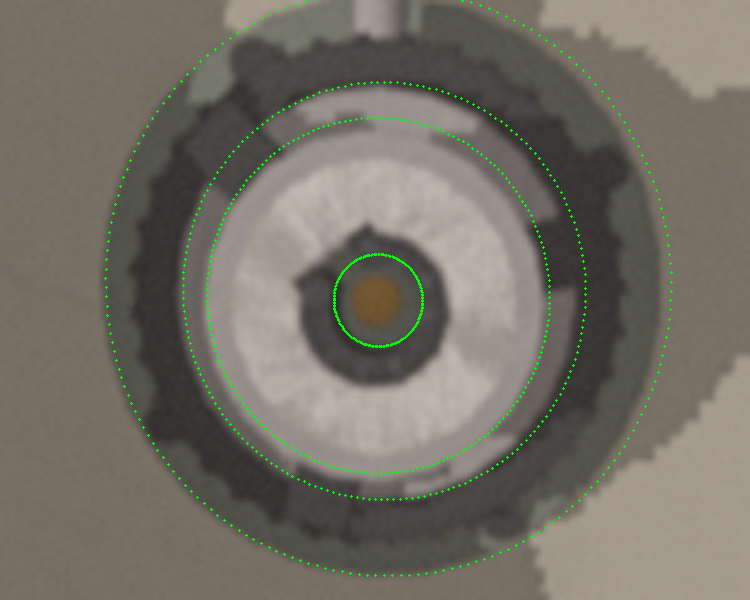

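```bash
python3 - <<'E'
from h import *
import pickle; a,b=pickle.load(open('s0.pkl','rb'))
for n,r,c in [('mugbot',113,300),('tape',136,317),('markA',145,330),('markB',167,348),('mugr',108,316)]: print(n,onplane(a,r,c,0).round(3))
for n,r,c in [('mugbot',146,207),('tape',150,234),('markA',150,250),('markB',156,288)]: print(n,onplane(b,r,c,0).round(3))
E
```

```text
mugbot [ 0.688 -0.409  0.   ]
tape [ 0.579 -0.368  0.   ]
markA [ 0.527 -0.366 -0.   ]
markB [ 0.432 -0.335  0.   ]
mugr [ 0.672 -0.465  0.   ]
mugbot [ 0.697 -0.397  0.   ]
tape [ 0.59  -0.367  0.   ]
markA [ 0.529 -0.366  0.   ]
markB [ 0.387 -0.323  0.   ]
```

Call:
carry_out(moves="0.06 0.045 -0.003 0 0 0 0;0.06 0.09 -0.006 0 0 0 0;0.06 0.135 -0.008 0 0 0 0;0.06 0.165 -0.0095 0 0 0 0;0.06 0.165 -0.0095 0 0 0 0")

```text
clock: 4.5
tool_pos: [0.5513, -0.2295, 0.3992]
orientation: [180.0, -0.0, -90.2]
force: [-0.2, 0.1, -0.1]
opening: 0.0606
```

```bash
python3 - <<'E'
from h import *
s=snap('wrist','w2'); print(ctrl.get_obs()['tool_pos'])
for m in ctrl.mark_of(s,'lever_grip'): print(m, onplane(s,*m['at'],.058))
E
```

```text
[ 0.55122863 -0.22812053  0.39920019]
{'at': [173.3, 252.6], 'confidence': 0.85} [ 0.54887756 -0.22881457  0.058     ]
```

View pics/w2.png

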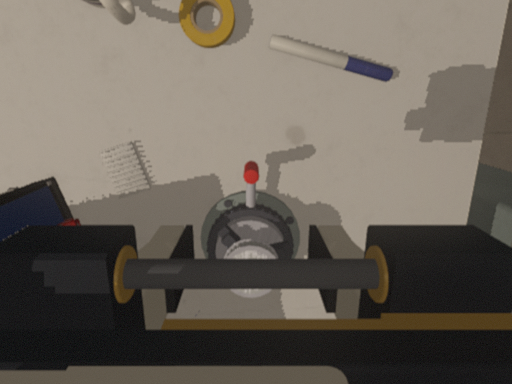

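The knob is at (251,170) in the wrist view, directly under the grasp axis (about 0.550, -0.228). Descending now.

Call:
carry_out(moves="0.06 0 0.001 0.04 0 0 0;0.06 0 0.001 0.08 0 0 0;0.06 0 0.001 0.115 0 0 0;0.06 0 0.001 0.145 0 0 0;0.06 0 0.001 0.165 0 0 0;0.06 0 0.001 0.182 0 0 0;0.06 0 0.001 0.182 0 0 0;0 0 0.001 0.182 0 0 0;0 0 0.001 0.182 0 0 0;0 0 0.001 0.182 0 0 0;0 0 0.001 0.182 0 0 0;0 0 0.001 0.182 0 0 0;0 0 0.001 0.182 0 0 0")

```text
clock: 5.9
tool_pos: [0.5506, -0.2262, 0.218]
orientation: [-180.0, -0.0, -90.0]
force: [-0.6, -0.1, -0.2]
opening: 0.0178
```

```bash
python3 - <<'E'
from h import *
s=snap('scene','s3'); o=ctrl.get_obs();print(o['tool_pos'],o['orientation'],o['force'],o['opening'])
im=s['image'][80:220,180:380,::-1]
cv2.imwrite('pics/s3z.png',cv2.resize(im,None,fx=4,fy=4))
p0=o['tool_pos']; print(o['joint_pos'])
C=np.array([.551,-.132])
for d in np.arange(0,67,6):
    a=np.radians(-90-d); r=.0955
    print(d,rel([C[0]+r*np.cos(a),C[1]+r*np.sin(a),.217],-90-d,p0=[.5503,-.2285,.217],o0=[180,0,-90]))
E
```

```text
[ 0.55067547 -0.22618182  0.21788981] [-1.79970213e+02 -1.82928920e-03 -9.00054353e+01] [-1.12630106  0.6454599   1.6935613 ] 0.015459819552509897
[-3.53477756e+00  2.35500334e+01 -2.22682432e+01 -1.12468770e-05
 -4.41518807e+01  3.52935077e+00]
0 (array([-0.001 , -0.0007, -0.    ]), array([0., 0., 0.]))
6 (array([-0.0015,  0.0093,  0.    ]), array([ 0.    , -0.    ,  0.1047]))
12 (array([-0.0031,  0.0192,  0.    ]), array([ 0.    , -0.    ,  0.2094]))
18 (array([-0.0057,  0.0288,  0.    ]), array([ 0.    , -0.    ,  0.3142]))
24 (array([-0.0093,  0.0381,  0.    ]), array([-0.    , -0.    ,  0.4189]))
30 (array([-0.0138,  0.047 ,  0.    ]), array([ 0.    , -0.    ,  0.5236]))
36 (array([-0.0192,  0.0554,  0.    ]), array([-0.    , -0.    ,  0.6283]))
42 (array([-0.0255,  0.0632,  0.    ]), array([-0.   , -0.   ,  0.733]))
48 (array([-0.0326,  0.0703,  0.    ]), array([-0.    , -0.    ,  0.8378]))
54 (array([-0.0404,  0.0766,  0.    ]), array([ 0.    , -0.    ,  0.9425]))
60 (array([-0.0488,  0.082 ,  0.    ]), array([ 0.    , -0.    ,  1.0472]))
66 (array([-0.0577,  0.0865,  0.    ]), array([-0.    , -0.    ,  1.1519]))
```

View pics/s3z.png

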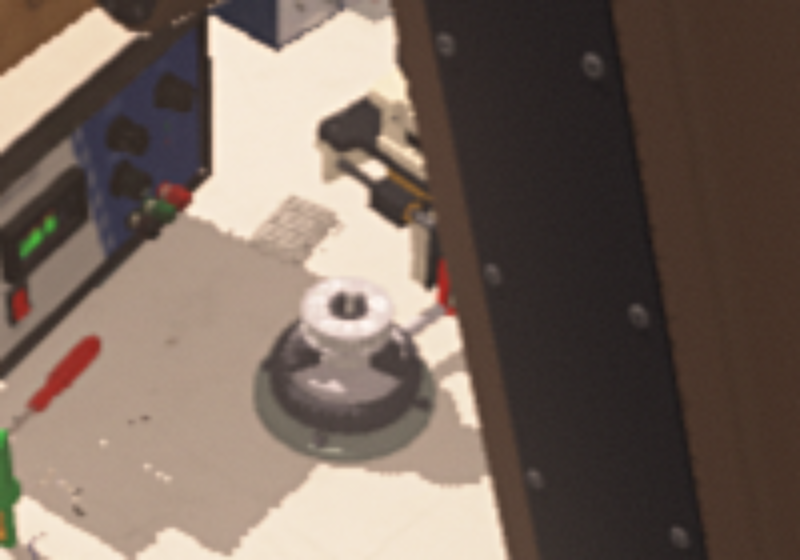

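Call:
carry_out(moves="0 0 0.0048 0 0 0 0.0524;0 0 0.0098 0 0 0 0.1047;0 -0.0007 0.0145 0 0 0 0.157;0 -0.0016 0.0197 0 0 0 0.2094;0 -0.0028 0.0245 0 0 0 0.262;0 -0.0042 0.0293 0 0 0 0.3142;0 -0.0059 0.034 0 0 0 0.3665;0 -0.0078 0.0386 0 0 0 0.4189;0 -0.01 0.0431 0 0 0 0.471;0 -0.0123 0.0475 0 0 0 0.5236;0 -0.0149 0.0518 0 0 0 0.576;0 -0.0177 0.0559 0 0 0 0.6283;0 -0.0208 0.0599 0 0 0 0.6807;0 -0.024 0.0637 0 0 0 0.733;0 -0.0275 0.0673 0 0 0 0.7854;0 -0.0311 0.0708 0 0 0 0.8378;0 -0.0311 0.0708 0 0 0 0.8378")

```text
clock: 7.65
tool_pos: [0.4821, -0.1953, 0.218]
orientation: [-179.7, 0.2, -138.0]
force: [10.3, -5.2, -11.2]
opening: 0.0152
```

```bash
python3 - <<'E'
from h import *
o=ctrl.get_obs();print(o['tool_pos'],o['orientation'],o['force'],o['moment'],o['opening'])
p=o['tool_pos'][:2]-[.551,-.132]; print(np.hypot(*p),-90-np.degrees(np.arctan2(p[1],p[0])))
s=snap('wrist','w4')
E
```

```text
[ 0.48205064 -0.19530114  0.2180135 ] [-179.71940799    0.20646465 -138.02434061] [ 10.25195622  -5.15489012 -11.16998883] [-2.01111648 -3.38225283  0.17316835] 0.015198197855572835
0.09360046992982216 47.445529590782996
```

View pics/w4.png

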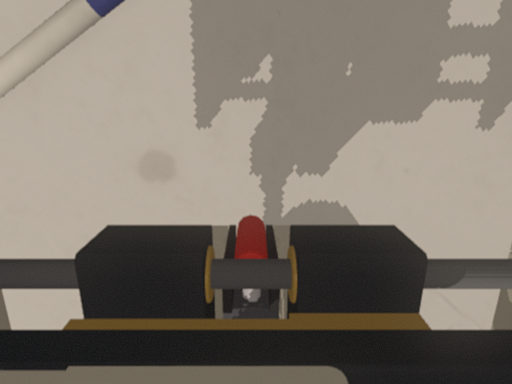

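Call:
carry_out(moves="0 0 0.0035 0 0 0 0.035;0 -0.0002 0.0067 0 0 0 0.07;0 -0.0005 0.01 0 0 0 0.105;0 -0.0009 0.0133 0 0 0 0.14;0 -0.0014 0.0166 0 0 0 0.175;0 -0.002 0.0195 0 0 0 0.205;0 -0.002 0.0195 0 0 0 0.205;0 -0.002 0.0195 0 0 0 0.205")

```text
clock: 8.5
tool_pos: [0.4717, -0.181, 0.2181]
orientation: [-179.6, 0.3, -149.7]
force: [14.8, -23.4, -19.7]
opening: 0.0154
```

```bash
python3 - <<'E'
from h import *
o=ctrl.get_obs();print(o['tool_pos'],o['orientation'],o['force'],o['moment'],o['opening'])
p=o['tool_pos'][:2]-[.551,-.132]; print(np.hypot(*p),-90-np.degrees(np.arctan2(p[1],p[0])))
E
```

```text
[ 0.47169923 -0.18096111  0.21814881] [-179.62118897    0.29247924 -149.65143712] [ 14.81057277 -23.37746366 -19.66119795] [-7.95735809 -5.45726908  0.07640188] 0.015438997541266786
0.09319765372961371 58.308390234692865
```

Call:
carry_out(moves="0 -0.0001 0.002 0 0 0 0.02;0 -0.0001 0.0035 0 0 0 0.035;0 -0.0001 0.0035 0 0 0 0.035;0.07 -0.0001 0.0035 0 0 0 0.035;0.07 -0.0001 0.0035 0 0 0 0.035;0.07 -0.0001 0.0035 0 0 0 0.035;0.07 -0.0001 0.0035 0 0 0 0.035;0.07 -0.0001 0.0035 0 0 0 0.035;0.07 -0.0001 0.0035 -0.04 0 0 0.035;0.07 -0.0001 0.0035 -0.08 0 0 0.035;0.07 -0.0001 0.0035 -0.12 0 0 0.035;0.07 -0.0001 0.0035 -0.15 0 0 0.035;0.07 -0.0001 0.0035 -0.15 0 0 0.035")

```text
clock: 9.8
tool_pos: [0.4676, -0.1764, 0.3724]
orientation: [-179.7, 0.4, -151.7]
force: [0.0, -0.2, -0.8]
opening: 0.0698
```

```bash
python3 - <<'E'
from h import *
o=ctrl.get_obs();print(o['tool_pos'],o['orientation'],o['force'],o['opening'])
s=snap('wrist','w5');
for m in ctrl.mark_of(s,'lever_grip'):
    q=onplane(s,*m['at'],.058);p=q[:2]-[.551,-.132]; print(m['confidence'],q,np.hypot(*p),-90-np.degrees(np.arctan2(p[1],p[0])))
# target: camera over chuck with yaw -90 (lower), and yaw options
print(rel([.551,-.085,.37],-90))
print(rel([.551,-.085,.37],-180))
E
```

```text
[ 0.46764474 -0.17639034  0.37237537] [-179.72859389    0.38720387 -151.71767987] [ 0.01020264 -0.19530937 -0.7960584 ] 0.06978305841266187
0.96 [ 0.48741804 -0.20139818  0.058     ] 0.09412105214383647 42.495623859746985
(array([-0.1176,  0.0402, -0.0015]), array([-0.0016,  0.0014, -1.078 ]))
(array([-0.1176,  0.0402, -0.0015]), array([-1.000e-04,  2.000e-03,  4.928e-01]))
```

View pics/w5.png

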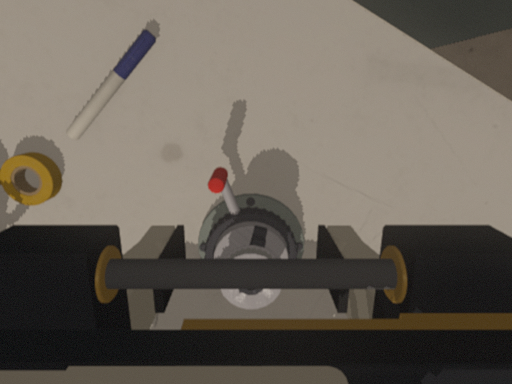

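Call:
carry_out(moves="0.07 -0.04 0 0 0 0 0;0.07 -0.08 0 0 0 0 0;0.07 -0.12 0 0 0 0 0;0.07 -0.154 0 0 0 0 0;0.07 -0.154 0 0 0 0 0;0.07 -0.154 0 0 0 0 0")

```text
clock: 10.5
tool_pos: [0.6023, -0.1028, 0.3653]
orientation: [179.9, -0.2, -151.7]
force: [-0.5, 0.4, 0.2]
opening: 0.0695
```

```bash
python3 - <<'E'
from h import *
o=ctrl.get_obs();print(o['tool_pos'],o['orientation'])
s=snap('wrist','w6'); import pickle; pickle.dump(s,open('w6.pkl','wb'))
for l,z in [('lever_grip',.058),('pulley_mouth',.086),('chuck',0)]:
  for m in ctrl.mark_of(s,l):
    q=onplane(s,*m['at'],z);p=q[:2]-[.551,-.132]; print(l,m['at'],m['confidence'],q,np.hypot(*p),-90-np.degrees(np.arctan2(p[1],p[0])))
im=s['image'][0:200,130:380,::-1]
cv2.imwrite('pics/w6z.png',cv2.resize(im,None,fx=3.2,fy=3,interpolation=cv2.INTER_CUBIC))
E
```

```text
[ 0.60227417 -0.10280291  0.3652833 ] [ 179.90195745   -0.20417748 -151.72211949]
lever_grip [1.4, 205.4] 0.56 [ 0.4890028 -0.2038757  0.058    ] 0.09491980202748618 40.779782788437814
pulley_mouth [118.6, 247.9] 0.64 [ 0.55153882 -0.13217092  0.086     ] 0.0005652806316986176 -72.40071740195972
chuck [115.1, 249.1] 0.79 [ 0.55282544 -0.13070012  0.        ] 0.0022409598420503754 -125.45433378152751
```

View pics/w6.png

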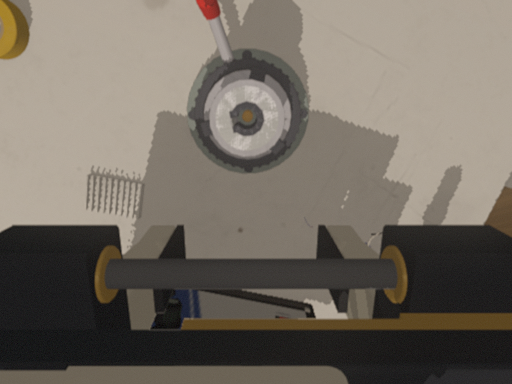

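View pics/w6z.png

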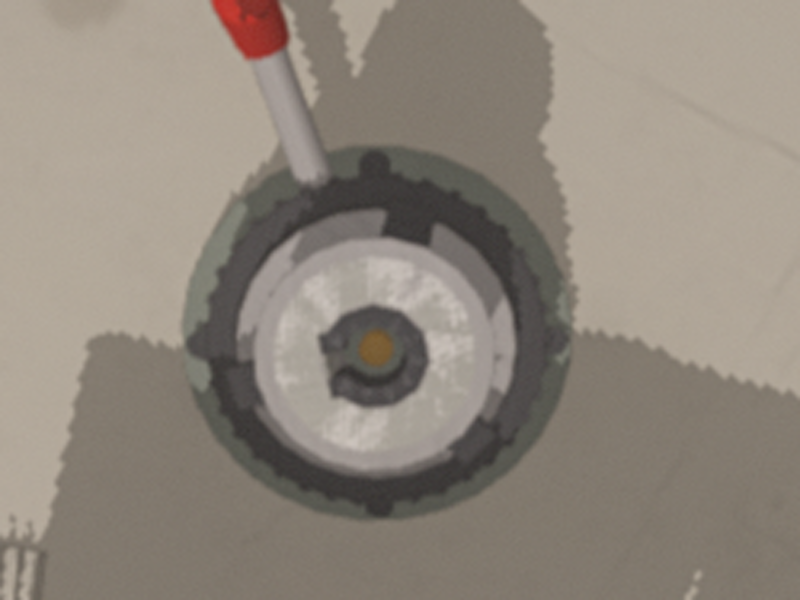

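```bash
cat >> h.py <<'E'
def rectify(s,c,z,half,n,name):
    # top-down rectified: image right=+x world, up=+y
    xs=np.linspace(-half,half,n)
    X,Y=np.meshgrid(c[0]+xs,c[1]-xs)
    P=np.stack([X,Y,np.full_like(X,z)],-1)@np.array(s['R']).T+np.array(s['t'])
    p=P@np.array(s['K']).T; u=p[...,0]/p[...,2];v=p[...,1]/p[...,2]
    im=cv2.remap(s['image'],u.astype(np.float32),v.astype(np.float32),cv2.INTER_CUBIC)
    cv2.imwrite('pics/'+name+'.png',im[:,:,::-1]); return im
E
python3 - <<'E'
from h import *
import pickle
for n in ['w1','w6']:
    s=pickle.load(open(n+'.pkl','rb'))
    im=rectify(s,(.551,-.132),.086,.02,400,n+'r')
a=cv2.imread('pics/w1r.png');b=cv2.imread('pics/w6r.png')
for i in(a,b): cv2.drawMarker(i,(200,200),(0,255,0),0,10)
cv2.imwrite('pics/r16.png',np.hstack([a,b]))
E
```

```text
(no output)
```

View pics/r16.png

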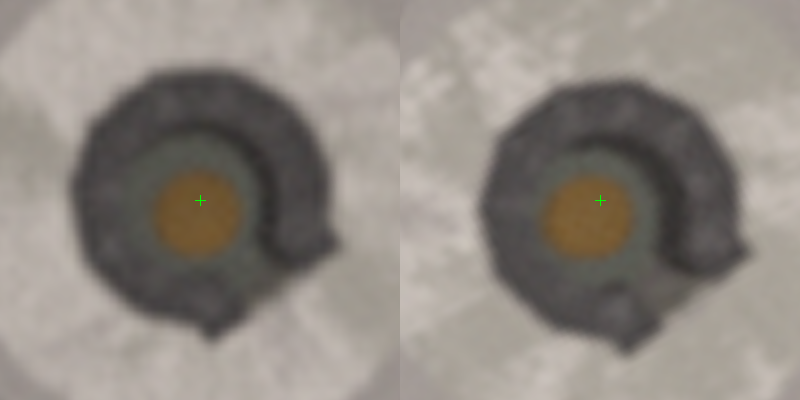

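```bash
python3 - <<'E'
from h import *
import pickle
a,b=pickle.load(open('s0.pkl','rb'))
rectify(a,(.507,.196),.113,.03,300,'sa'); rectify(b,(.507,.196),.113,.03,300,'sb')
x=cv2.imread('pics/sa.png');y=cv2.imread('pics/sb.png'); cv2.imwrite('pics/sab.png',np.hstack([x,y]))
print(rel([.507+.06,.196,.40],-180), ctrl.get_obs()['joint_pos'])
E
```

```text
(array([-0.1113,  0.2804, -0.0326]), array([ 2.000e-04, -7.000e-04,  4.924e-01])) [ 8.52691476e+00  1.60213664e+01 -1.08650971e+01 -5.94285514e-03
 -6.31512517e+01 -7.03137549e+01]
```

View pics/sab.png

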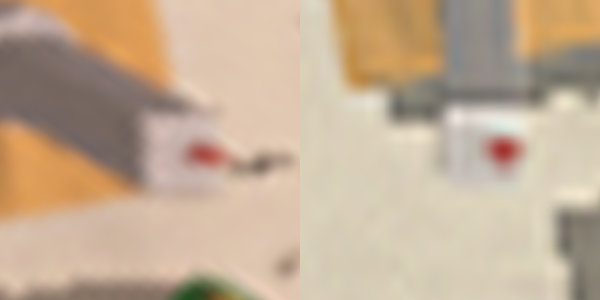

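```bash
python3 - <<'E'
from h import *
print(rel([.514,.255,.37],-95))
E
```

```text
(array([-0.0926,  0.3575, -0.0025]), array([ 6.000e-04, -4.000e-04, -9.912e-01]))
```

Call:
carry_out(moves="0.07 -0.0115 0.045 -0.003 0 0 -0.124;0.07 -0.023 0.089 -0.003 0 0 -0.248;0.07 -0.035 0.134 -0.003 0 0 -0.372;0.07 -0.046 0.179 -0.003 0 0 -0.496;0.07 -0.058 0.224 -0.003 0 0 -0.62;0.07 -0.07 0.27 -0.003 0 0 -0.744;0.07 -0.081 0.313 -0.003 0 0 -0.868;0.07 -0.0926 0.3575 -0.003 0 0 -0.991;0.07 -0.0926 0.3575 -0.003 0 0 -0.991;0.07 -0.0926 0.3575 -0.003 0 0 -0.991;0.07 -0.0926 0.3575 -0.003 0 0 -0.991")

```text
clock: 11.8
tool_pos: [0.5145, 0.2545, 0.3708]
orientation: [-180.0, 0.0, -95.1]
force: [0.4, -0.3, 0.1]
opening: 0.0701
```

```bash
python3 - <<'E'
from h import *
o=ctrl.get_obs();print(o['tool_pos'],o['orientation'])
s=snap('wrist','w7'); import pickle; pickle.dump(s,open('w7.pkl','wb'))
im=rectify(s,(.514,.1965),.113,.02,400,'w7r')
E
```

```text
[0.51446107 0.25450923 0.37083574] [-1.79999333e+02  2.43927974e-03 -9.50544266e+01]
```

View pics/w7.png

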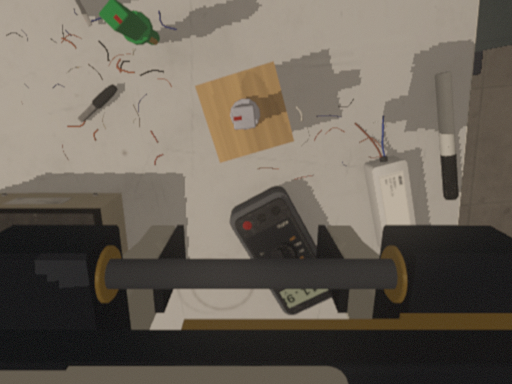

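View pics/w7r.png

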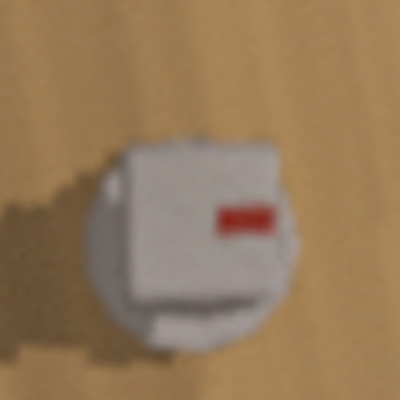

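Call:
carry_out(moves="0.07 0.03 -0.002 0.01 0 0 -0.05;0.07 0.0603 -0.0045 0.02 0 0 -0.106;0.07 0.0603 -0.0045 0.05 0 0 -0.106;0.07 0.0603 -0.0045 0.08 0 0 -0.106;0.07 0.0603 -0.0045 0.1 0 0 -0.106;0.07 0.0603 -0.0045 0.117 0 0 -0.106;0.07 0.0603 -0.0045 0.117 0 0 -0.106;0.07 0.0603 -0.0045 0.117 0 0 -0.106")

```text
clock: 12.65
tool_pos: [0.5142, 0.1942, 0.254]
orientation: [180.0, -0.0, -89.0]
force: [0.2, 0.1, 0.8]
opening: 0.0704
```

```bash
python3 - <<'E'
from h import *
o=ctrl.get_obs();print(o['tool_pos'],o['orientation'],o['force'])
s=snap('wrist','w8'); import pickle; pickle.dump(s,open('w8.pkl','wb'))
rectify(s,(.514,.1945),.113,.02,400,'w8r')
E
```

```text
[0.51424391 0.19418707 0.2540391 ] [ 1.79996917e+02 -2.27839986e-02 -8.89831893e+01] [0.19336749 0.0868508  0.79036257]
```

View pics/w8.png

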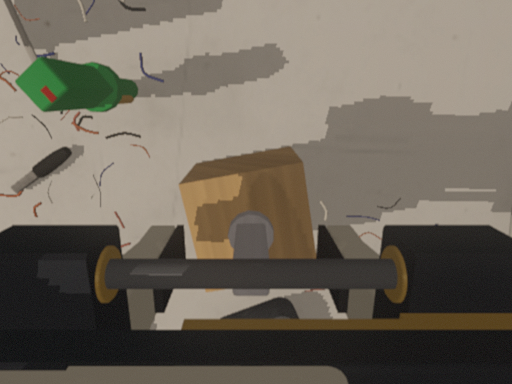

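View pics/w8r.png

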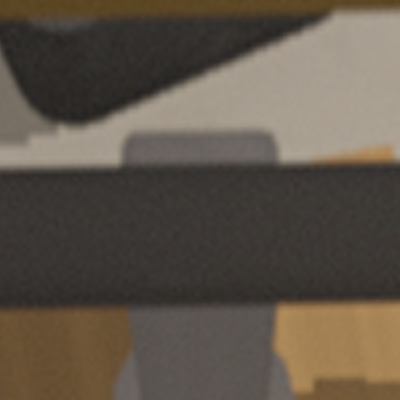

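Call:
carry_out(moves="0 0 0 0 0 0 0;0 0 0 0 0 0 0;0 0 0 0 0 0 0;0 0 0 0 0 0 0;0 0 0 0 0 0 0;0 0 0 0 0 0 0;0 0 0 0 0 0 0;0 0 0 -0.015 0 0 0;0 0 0 -0.04 0 0 0;0 0 0 -0.07 0 0 0;0 0 0 -0.1 0 0 0;0 0 0 -0.115 0 0 0;0 0 0 -0.115 0 0 0;0 0 0 -0.115 0 0 0")

```text
clock: 14.1
tool_pos: [0.5134, 0.1949, 0.3678]
orientation: [179.9, 0.0, -88.9]
force: [-0.9, 0.1, -3.0]
opening: 0.0159
```

```bash
python3 - <<'E'
from h import *
o=ctrl.get_obs();print(o['tool_pos'],o['orientation'],o['force'],o['opening'])
w=snap('wrist','w9');a=snap('scene','s9');b=snap('side','d9')
import pickle; pickle.dump((w,a,b),open('s9.pkl','wb'))
t=o['tool_pos']
for s,n in((a,'s9z'),(b,'d9z')):
    c=proj(s,[t[0],t[1],t[2]-.2]).astype(int);print(c)
    im=s['image'][max(0,c[1]-60):c[1]+60,max(0,c[0]-75):c[0]+75,::-1]
    cv2.imwrite('pics/'+n+'.png',cv2.resize(im,None,fx=5,fy=5,interpolation=cv2.INTER_CUBIC))
E
```

```text
[0.51341938 0.19487482 0.36775638] [ 1.79939824e+02  2.29667524e-03 -8.89208818e+01] [-0.91165517  0.0886868  -2.98909176] 0.015896529298177402
[168 206]
[250 215]
```

View pics/w9.png

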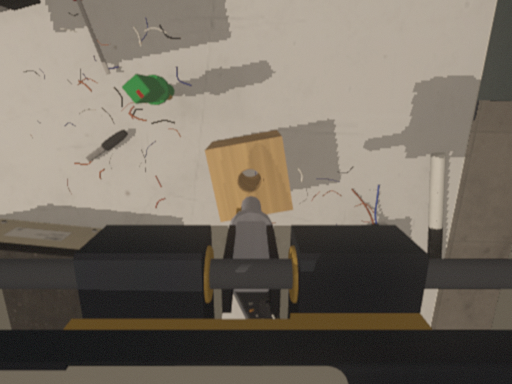

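View pics/d9z.png

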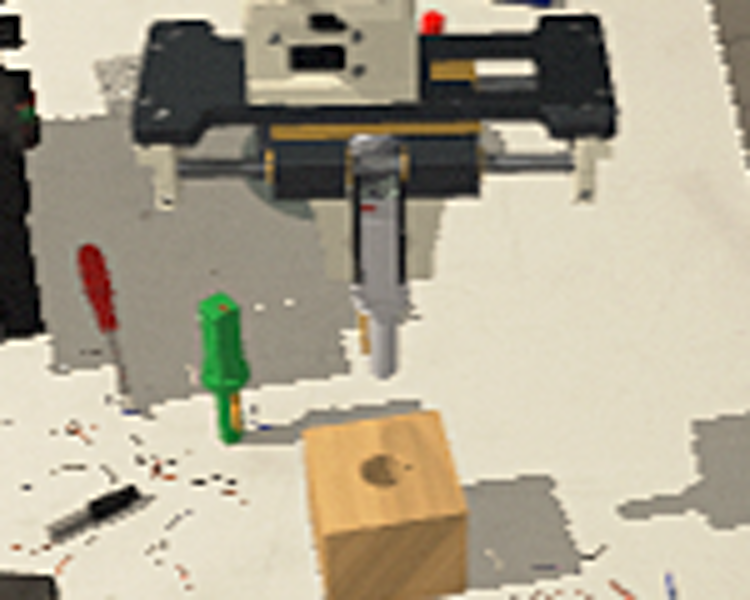

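View pics/s9z.png

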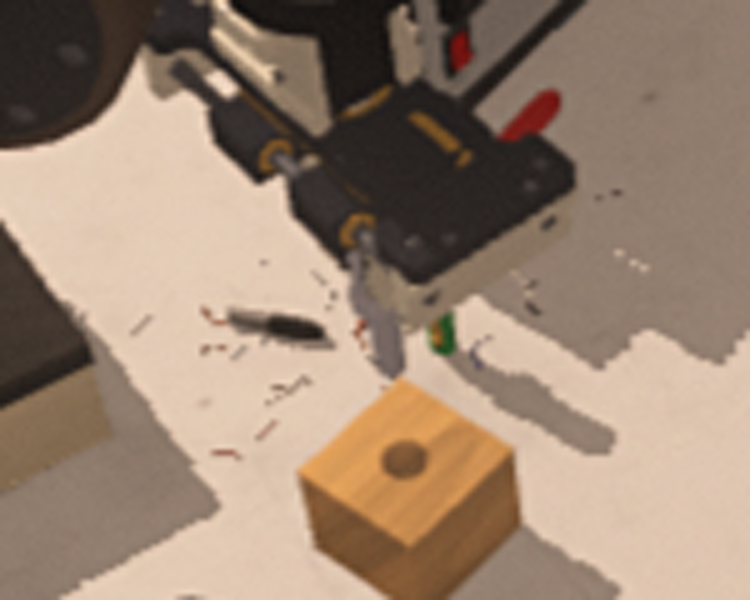

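```bash
python3 - <<'E'
from h import *
import pickle; w,a,b=pickle.load(open('s9.pkl','rb'))
im=w['image'][185:260,200:300,::-1]
big=cv2.resize(im,None,fx=8,fy=8,interpolation=cv2.INTER_CUBIC)
t=np.array([.5134,.1949,.3678]); 
def ring(dx,col,z0=.128):
  for z,r in [(z0,.0045),(z0+.0035,.007),(z0+.046,.013),(z0+.054,.013)]:
    for q in np.linspace(0,2*np.pi,150):
        p=(proj(w,[t[0]+r*np.cos(q),t[1]+dx+r*np.sin(q),z])-[200,185])*8
        cv2.circle(big,(int(p[0]),int(p[1])),1,col,-1)
ring(0,(0,255,0))
cv2.imwrite('pics/w9o.png',big)
E
```

```text
(no output)
```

View pics/w9o.png

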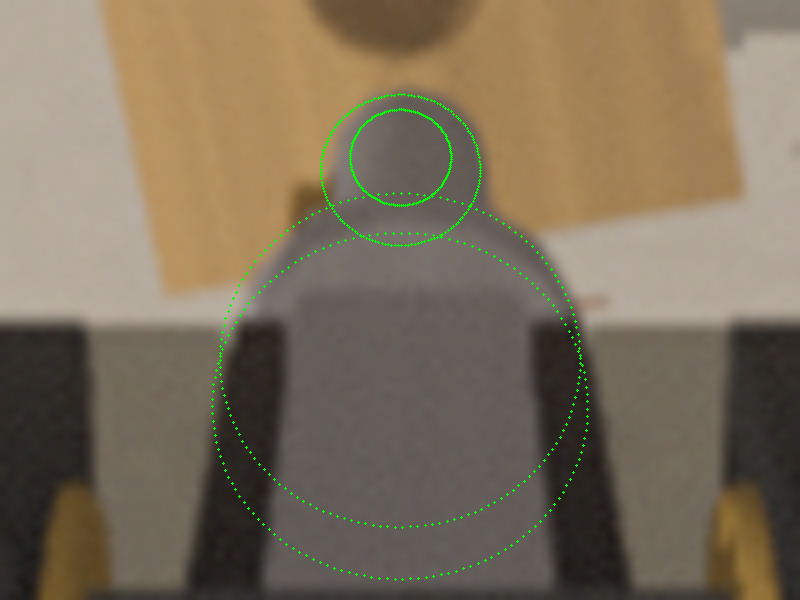

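```bash
python3 - <<'E'
from h import *
print(rel([.5776,-.1103,.345],-140,o0=[180,0,-88.98]))
E
```

```text
(array([ 0.3062, -0.0587,  0.022 ]), array([ 0.    , -0.    ,  0.8905]))
```

Call:
carry_out(moves="0 0.03 -0.006 0 0 0 0.09;0 0.065 -0.012 0 0 0 0.18;0 0.1 -0.018 0 0 0 0.28;0 0.135 -0.025 0 0 0 0.37;0 0.17 -0.032 0 0 0 0.47;0 0.205 -0.039 0 0 0 0.57;0 0.24 -0.046 0 0 0 0.67;0 0.27 -0.052 0 0 0 0.77;0 0.29 -0.056 0.01 0 0 0.85;0 0.306 -0.0587 0.022 0 0 0.89;0 0.306 -0.0587 0.022 0 0 0.89;0 0.306 -0.0587 0.022 0 0 0.89;0 0.306 -0.0587 0.022 0 0 0.89")

```text
clock: 15.55
tool_pos: [0.5785, -0.1091, 0.3466]
orientation: [180.0, -0.0, -139.8]
force: [-0.8, -0.3, -1.8]
opening: 0.0159
```

```bash
python3 - <<'E'
from h import *
o=ctrl.get_obs();print(o['tool_pos'],o['orientation'],o['force'],o['opening'])
w=snap('wrist','w10'); import pickle; pickle.dump((w,o),open('w10.pkl','wb'))
im=w['image'][100:250,150:350,::-1]
cv2.imwrite('pics/w10z.png',cv2.resize(im,None,fx=4,fy=4,interpolation=cv2.INTER_CUBIC))
rectify(w,(.551,-.132),.086,.02,400,'w10r')
E
```

```text
[ 0.5784811  -0.10910967  0.34657248] [ 1.79993703e+02 -1.06001537e-02 -1.39792460e+02] [-0.76142235 -0.26107996 -1.84725812] 0.015932583046161082
```

View pics/w10z.png

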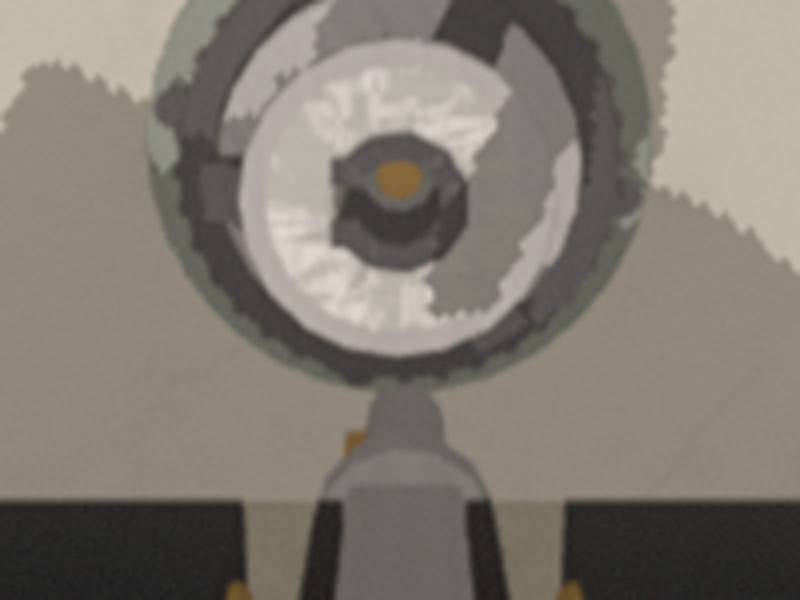

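View pics/w10r.png

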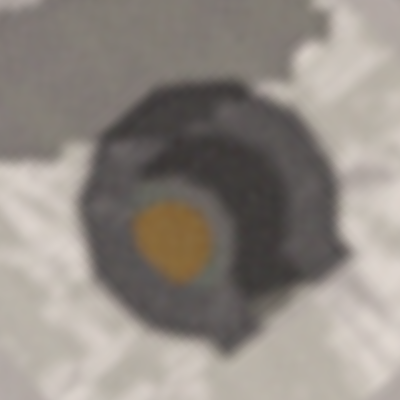

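```bash
python3 - <<'E'
from h import *
import pickle; w,o=pickle.load(open('w10.pkl','rb'))
R=Ro.from_euler('xyz',[180,0,-139.8],degrees=True).as_matrix(); t=np.array(o['tool_pos'])
x0,y0,W,H=225,125,55,82; f=9
big=cv2.resize(w['image'][y0:y0+H,x0:x0+W,::-1],None,fx=f,fy=f,interpolation=cv2.INTER_CUBIC)
def ring(dx,dy,z,r,col):
    c=t+R@[dx,dy,0]
    for q in np.linspace(0,2*np.pi,200):
        p=(proj(w,[c[0]+r*np.cos(q),c[1]+r*np.sin(q),z])-[x0,y0]+.5)*f
        cv2.circle(big,(int(p[0]),int(p[1])),1,col,-1)
zt=t[2]-.2398
ring(.0004,.0007,zt,.0045,(0,255,0));ring(.0004,.0007,zt+.0035,.007,(0,255,0));ring(.0004,.0007,zt+.046,.013,(0,255,0))
for r in(.00775,.013): ring(.0357,-.0008,.086,r,(0,0,255))
cv2.imwrite('pics/w10o.png',big)
E
```

```text
(no output)
```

View pics/w10o.png

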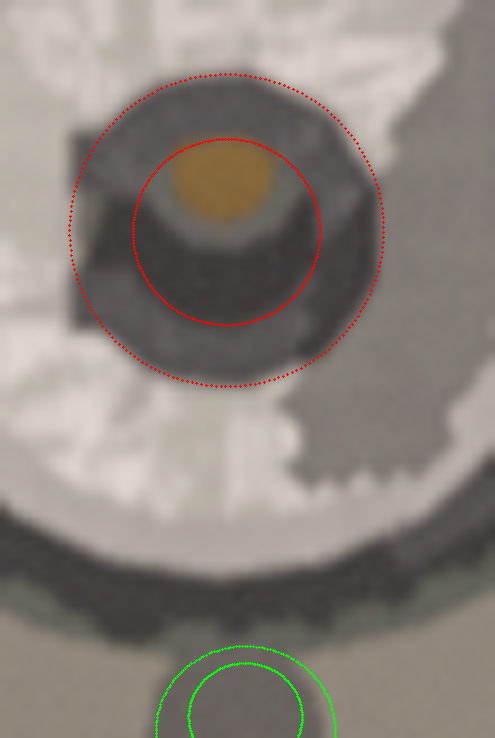

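Call:
carry_out(moves="0 0.012 0 0 0 0 0;0 0.025 -0.0005 0 0 0 0;0 0.0355 -0.001 0 0 0 0;0 0.0355 -0.001 0 0 0 0;0 0.0355 -0.001 0 0 0 0;0 0.0355 -0.001 0 0 0 0")

```text
clock: 16.2
tool_pos: [0.552, -0.1335, 0.3469]
orientation: [-180.0, 0.0, -139.9]
force: [-0.4, -0.1, -1.8]
opening: 0.0159
```

```bash
python3 - <<'E'
from h import *
o=ctrl.get_obs();print(o['tool_pos'],o['orientation'],o['force'],o['opening'])
w=snap('wrist','w11');a=snap('scene','s11');b=snap('side','d11')
print(ctrl.get_obs()['tool_pos'])
t=o['tool_pos'];L=[]
for s in (a,b):
    c=proj(s,[t[0],t[1],.09]).astype(int)
    im=s['image'][c[1]-40:c[1]+40,c[0]-40:c[0]+40,::-1]
    L.append(cv2.resize(im,(400,400),interpolation=cv2.INTER_CUBIC))
cv2.imwrite('pics/sd11.png',np.hstack(L))
im=w['image'][120:240,175:325,::-1]
cv2.imwrite('pics/w11z.png',cv2.resize(im,None,fx=5,fy=5,interpolation=cv2.INTER_CUBIC))
E
```

```text
[ 0.55199594 -0.13347537  0.34687346] [-1.79979826e+02  2.58895669e-02 -1.39902895e+02] [-0.42925995 -0.06946046 -1.77528738] 0.015896414942398733
[ 0.5521218  -0.13324926  0.34658855]
```

View pics/sd11.png

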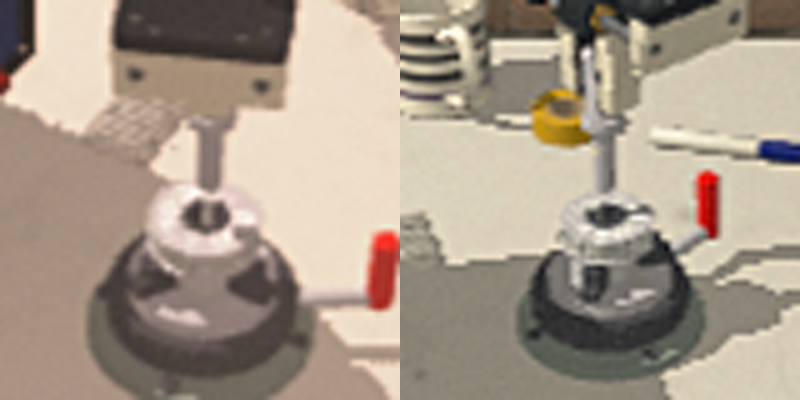

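View pics/w11z.png

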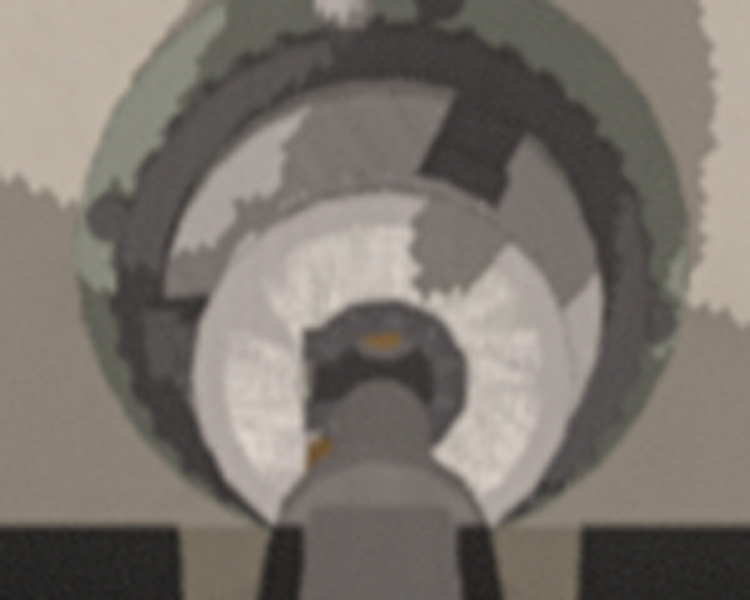

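Call:
carry_out(moves="0 0 0 0.006 0 0 0;0 0 0 0.012 0 0 0;0 0 0 0.017 0 0 0;0 0 0 0.02 0 0 0;0 0 0 0.023 0 0 0;0 0 0 0.026 0 0 0;0 0 0 0.026 0 0 0")

```text
clock: 17.05
tool_pos: [0.5518, -0.1334, 0.3202]
orientation: [180.0, -0.0, -139.9]
force: [-0.6, -0.5, -1.5]
opening: 0.016
```

```bash
python3 - <<'E'
from h import *
o=ctrl.get_obs();print(o['tool_pos'],o['orientation'],o['force'],o['moment'],o['opening'])
w=snap('wrist','w12')
im=w['image'][120:240,175:325,::-1]
cv2.imwrite('pics/w12z.png',cv2.resize(im,None,fx=5,fy=5,interpolation=cv2.INTER_CUBIC))
E
```

```text
[ 0.55179686 -0.13341483  0.32020455] [ 1.79973846e+02 -2.99762532e-02 -1.39896275e+02] [-0.58736305 -0.52688631 -1.50862999] [ 0.04566964  0.08133521 -0.0135569 ] 0.01603033900021049
```

View pics/w12z.png

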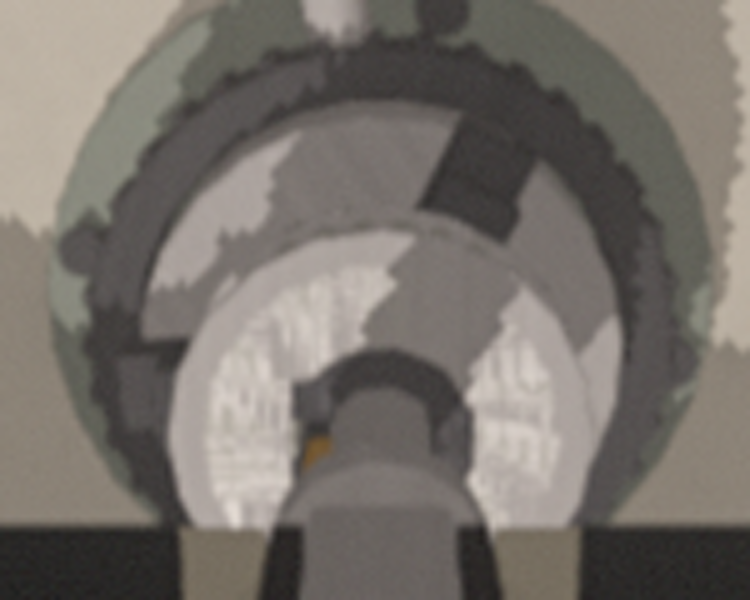

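Call:
carry_out(moves="0 0 0 0.003 0 0 0;0 0 0 0.006 0 0 0;0 0 0 0.008 0 0 0;0 0 0 0.01 0 0 0;0 0 0 0.012 0 0 0;0 0 0 0.012 0 0 0")

```text
clock: 17.7
tool_pos: [0.5518, -0.1334, 0.3083]
orientation: [180.0, -0.0, -139.9]
force: [-0.2, -0.6, -1.9]
opening: 0.0156
```

```bash
python3 - <<'E'
from h import *
o=ctrl.get_obs();print(o['tool_pos'],o['orientation'],o['force'],o['moment'],o['opening'])
w=snap('wrist','w13')
im=w['image'][120:240,175:325,::-1]
cv2.imwrite('pics/w13z.png',cv2.resize(im,None,fx=5,fy=5,interpolation=cv2.INTER_CUBIC))
E
```

```text
[ 0.55180142 -0.13340393  0.30830885] [ 1.79977894e+02 -2.25632599e-02 -1.39898057e+02] [-0.19200785 -0.60156534 -1.91842558] [ 0.01150735  0.12616256 -0.01021322] 0.015601032334013732
```

View pics/w13z.png

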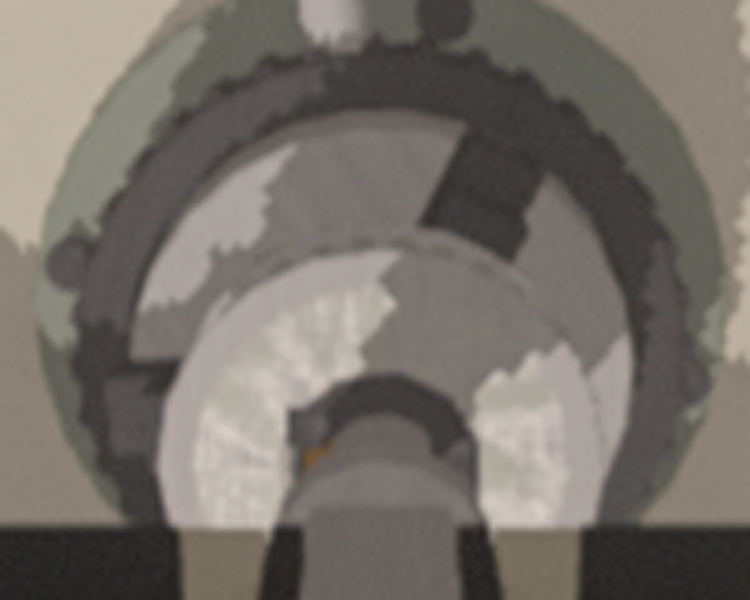

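The key is already about 3 mm into the keyway with no contact force. Next I press on to the ejector.

Call:
carry_out(moves="0 0 0 0.004 0 0 0;0 0 0 0.008 0 0 0;0 0 0 0.012 0 0 0;0 0 0 0.016 0 0 0;0 0 0 0.019 0 0 0;0 0 0 0.022 0 0 0;0 0 0 0.022 0 0 0")

```text
clock: 18.45
tool_pos: [0.5519, -0.1334, 0.2867]
orientation: [-180.0, -0.0, -139.9]
force: [-2.3, 1.5, 5.3]
opening: 0.0159
```

Call:
carry_out(moves="0 0 0 0.002 0 0 0;0 0 0 0.004 0 0 0;0 0 0 0.006 0 0 0;0 0 0 0.007 0 0 0;0 0 0 0.008 0 0 0;0 0 0 0.008 0 0 0;0 0 0 0.008 0 0 0")

```text
clock: 19.15
tool_pos: [0.552, -0.1334, 0.282]
orientation: [-179.9, 0.1, -139.8]
force: [-9.8, 5.6, 28.3]
opening: 0.0157
```

```bash
python3 - <<'E'
from h import *
o=ctrl.get_obs();print(o['tool_pos'],o['orientation'],o['force'],o['moment'],o['opening'])
w=snap('wrist','w14');a=snap('scene','s14');b=snap('side','d14')
t=o['tool_pos'];L=[]
for s in (a,b):
    c=proj(s,[t[0],t[1],.09]).astype(int)
    im=s['image'][c[1]-30:c[1]+30,c[0]-30:c[0]+30,::-1]
    L.append(cv2.resize(im,(400,400),interpolation=cv2.INTER_CUBIC))
cv2.imwrite('pics/sd14.png',np.hstack(L))
E
```

```text
[ 0.55201785 -0.13339965  0.28200779] [-1.79888334e+02  6.65072885e-02 -1.39829533e+02] [-9.80038665  5.64109588 28.34096008] [1.96861011 4.22317643 0.04081215] 0.015724751070666555
```

View pics/sd14.png

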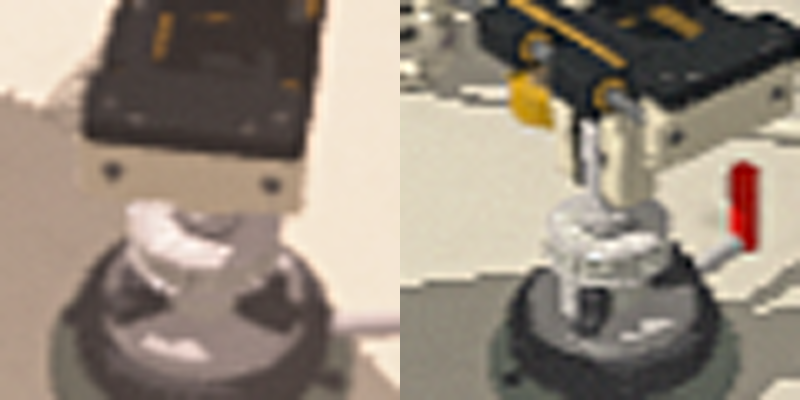

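View pics/w14.png

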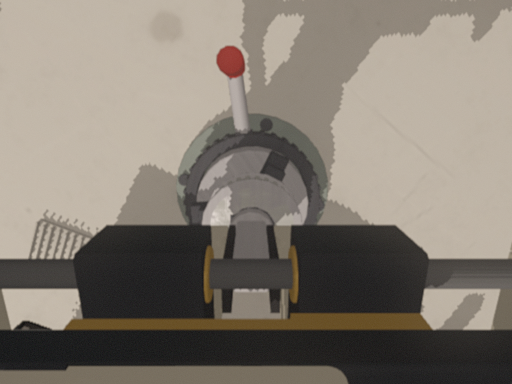

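```bash
python3 - <<'E'
from h import *
L=[]
for n in ['w13','w14']:
    im=cv2.imread(f'pics/{n}.png')[180:270,200:300]
    L.append(cv2.resize(im,None,fx=4,fy=6,interpolation=cv2.INTER_CUBIC))
cv2.imwrite('pics/c1314.png',np.hstack(L))
E
```

```text
(no output)
```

View pics/c1314.png

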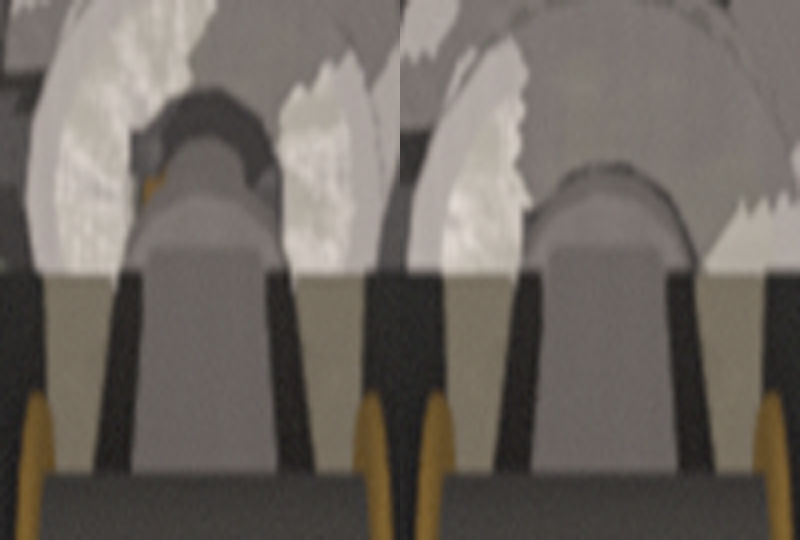

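Call:
carry_out(moves="0 0 0.0005 0 0 0 0;0 0 0.001 0 0 0 0;0 0 0.001 0 0 0 0")

```text
clock: 19.6
tool_pos: [0.5517, -0.1331, 0.282]
orientation: [-179.8, 0.1, -139.8]
force: [-8.4, 0.4, 24.6]
opening: 0.0157
```

Call:
carry_out(moves="0 0 0 0.001 0 0 0;0 0 0 0.002 0 0 0;0 0 0 0.002 0 0 0;0 0 0 0.002 0 0 0")

```text
clock: 20.0
tool_pos: [0.552, -0.1329, 0.2817]
orientation: [-179.8, 0.2, -139.8]
force: [-11.3, 3.4, 38.1]
opening: 0.0158
```

```bash
python3 - <<'E'
from h import *
o=ctrl.get_obs();print(o['tool_pos'],o['orientation'],o['force'],o['moment'],o['opening'])
w=snap('wrist','w15'); import pickle; pickle.dump((w,o),open('w15.pkl','wb'))
R=Ro.from_euler('xyz',o['orientation'],degrees=True).as_matrix(); t=np.array(o['tool_pos'])
x0,y0,W,H=200,185,100,85; f=8
big=cv2.resize(w['image'][y0:y0+H,x0:x0+W,::-1],None,fx=f,fy=f,interpolation=cv2.INTER_CUBIC)
def ring(dx,dy,z,r,col):
    c=t+R@[dx,dy,0]
    for q in np.linspace(0,2*np.pi,200):
        p=(proj(w,[c[0]+r*np.cos(q),c[1]+r*np.sin(q),z])-[x0,y0]+.5)*f
        cv2.circle(big,(int(p[0]),int(p[1])),1,col,-1)
z=t[2]-.240
ring(.0004,.0,z+.046,.013,(0,255,0));ring(.0004,0,z+.054,.013,(0,255,255));ring(.0004,0,.086,.013,(0,0,255))
cv2.imwrite('pics/w15o.png',big)
E
```

```text
[ 0.55201641 -0.1329111   0.28166577] [-1.79756272e+02  1.50596533e-01 -1.39789386e+02] [-11.33330985   3.42270435  38.08547866] [ 1.79081002  4.78119941 -0.04366386] 0.015804808279902476
```

View pics/w15o.png

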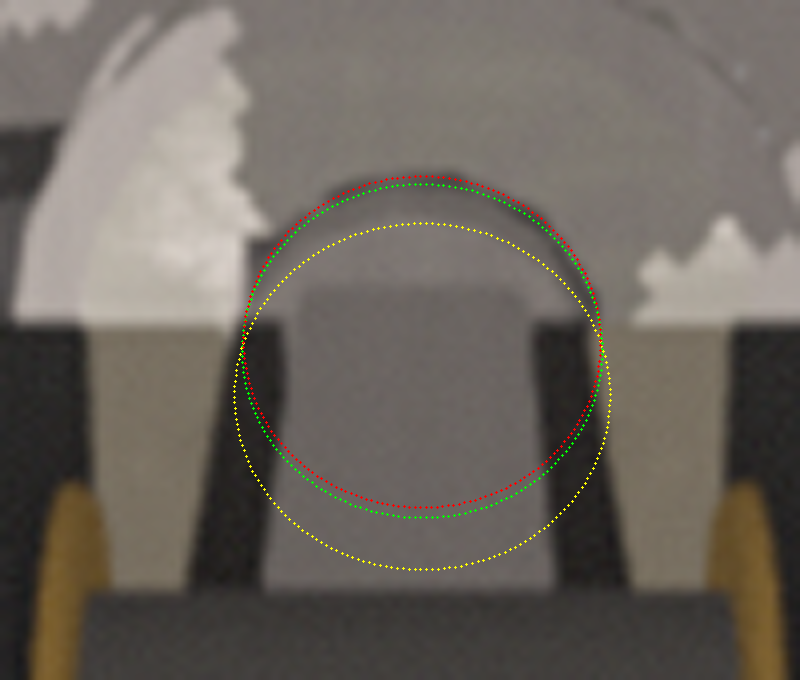

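Vertical force is rising with almost no travel, so there is a hard contact, but the TCP reads about 1.7 mm above the computed home height. I'll wiggle to rule out jamming.

Call:
carry_out(moves="0 0 0.0005 -0.001 0 0 0;0 0.0005 0.001 -0.001 0 0 0.03;0 0 0.0015 -0.001 0 0 0.05;0 -0.0005 0.001 -0.001 0 0 0;0 0 0.001 -0.001 0 0 -0.05;0 0.0005 0.0015 0 0 0 -0.03;0 0 0.001 0 0 0 0;0 0 0.001 0 0 0 0")

```text
clock: 20.85
tool_pos: [0.5522, -0.1324, 0.2817]
orientation: [-179.7, 0.2, -139.8]
force: [-7.2, 0.3, 32.6]
opening: 0.0157
```

```bash
python3 - <<'E'
from h import *
o=ctrl.get_obs();print(o['tool_pos'],o['orientation'],o['force'],o['moment'],o['opening'])
b=snap('side','d16');a=snap('scene','s16')
t=o['tool_pos'];L=[]
import pickle; pickle.dump((a,b,o),open('s16.pkl','wb'))
for s in (a,b):
    c=np.round(proj(s,[.551,-.133,.095])).astype(int)
    im=s['image'][c[1]-20:c[1]+20,c[0]-20:c[0]+20,::-1]
    g=cv2.resize(im,(400,400),interpolation=cv2.INTER_CUBIC)
    for dz,col in ((.086,(0,0,255)),(.094,(0,255,255))):
      for q in np.linspace(0,2*np.pi,100):
        p=(proj(s,[.551+.013*np.cos(q),-.133+.013*np.sin(q),dz])-c+20.5)*10
        cv2.circle(g,(int(p[0]),int(p[1])),1,col,-1)
    L+= [g]
cv2.imwrite('pics/sd16.png',np.hstack(L))
E
```

```text
[ 0.5522291  -0.1324066   0.28169561] [-179.66016828    0.20675562 -139.81458583] [-7.1641514   0.28407958 32.62870041] [0.31150245 3.228256   0.12564144] 0.0156792332972986
```

View pics/sd16.png

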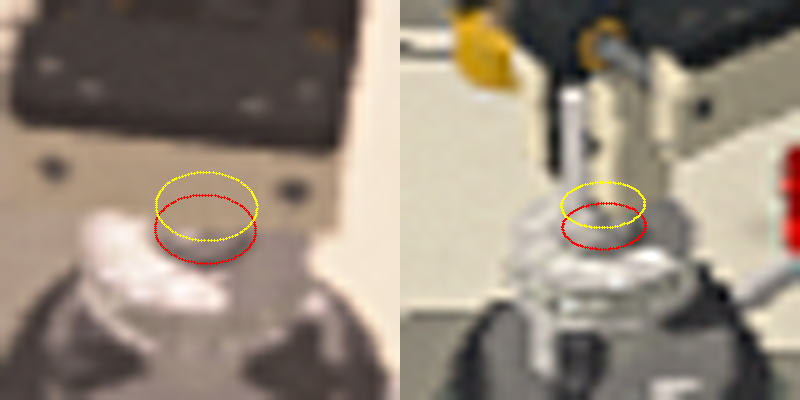

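```bash
python3 - <<'E'
from h import *
L=[]
for n in ['w8','w9','w13','w15']:
    im=cv2.imread(f'pics/{n}.png')[200:260,230:272]
    L.append(cv2.resize(im,(196,560),interpolation=cv2.INTER_CUBIC))
cv2.imwrite('pics/cmp.png',np.hstack(L))
# predicted row shift for 1.7mm drop of collar front top edge in tool frame
import pickle; w,_,_=pickle.load(open('s9.pkl','rb')); t=np.array([.5134,.1949,.3678])
for d in(0,.0017): print(proj(w,t+[0,-.013,-.240+.054-d]),proj(w,t+[0,-.008,-.240+.054-d]),proj(w,t+[0,-.013,-.240+.046-d]))
E
```

```text
[250.4512877  214.02590557] [250.28748896 222.6034885 ] [250.44863858 209.0863323 ]
[250.45070559 212.94050695] [250.28840469 221.44823543] [250.44810394 208.08941958]
```

View pics/cmp.png

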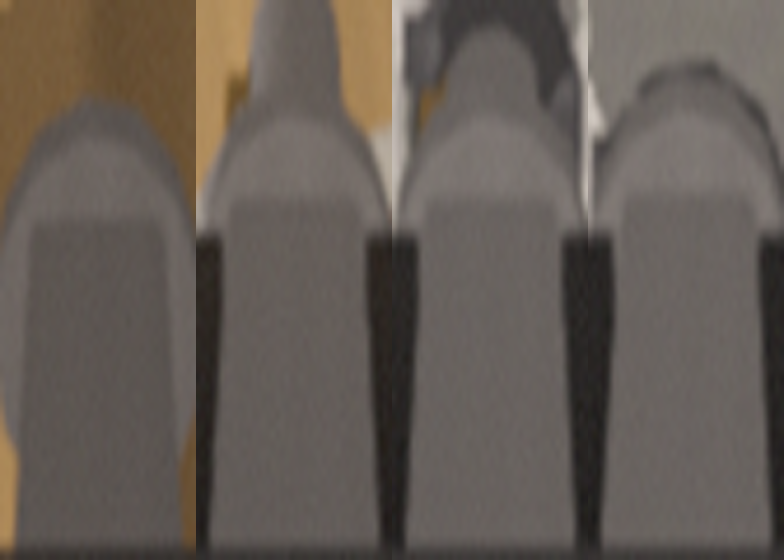

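Call:
carry_out(moves="0 0 0 0 0 0 0;0 0 0 0 0 0 0;0 0 0 0 0 0 0;0 0 0 0 0 0 0;0 0 0 0 0 0 0")

```text
clock: 21.45
tool_pos: [0.5522, -0.1324, 0.2817]
orientation: [-179.7, 0.2, -139.8]
force: [-7.9, 1.1, 33.0]
opening: 0.0159
```

```bash
python3 - <<'E'
from h import *
w=snap('wrist','w17');snap('scene','s17')
o=ctrl.get_obs();print(o['tool_pos'],o['force'],o['opening'])
for m in ctrl.mark_of(w,'lever_grip'):
    q=onplane(w,*m['at'],.058);p=q[:2]-[.5505,-.133]; print(m['confidence'],q,np.hypot(*p),-90-np.degrees(np.arctan2(p[1],p[0])))
im=w['image'][190:260,200:300,::-1]; cv2.imwrite('pics/w17z.png',cv2.resize(im,None,fx=8,fy=8,interpolation=cv2.INTER_CUBIC))
E
```

```text
[ 0.5522136  -0.13240709  0.28169327] [-7.94978047  0.52408425 34.14844485] 0.015577165512016393
0.63 [ 0.48969261 -0.20327184  0.058     ] 0.0929283040532509 40.87018073220307
0.23 [ 0.54625282 -0.13663172  0.058     ] 0.0055881936795345675 49.4666357047611
```

View pics/w17z.png

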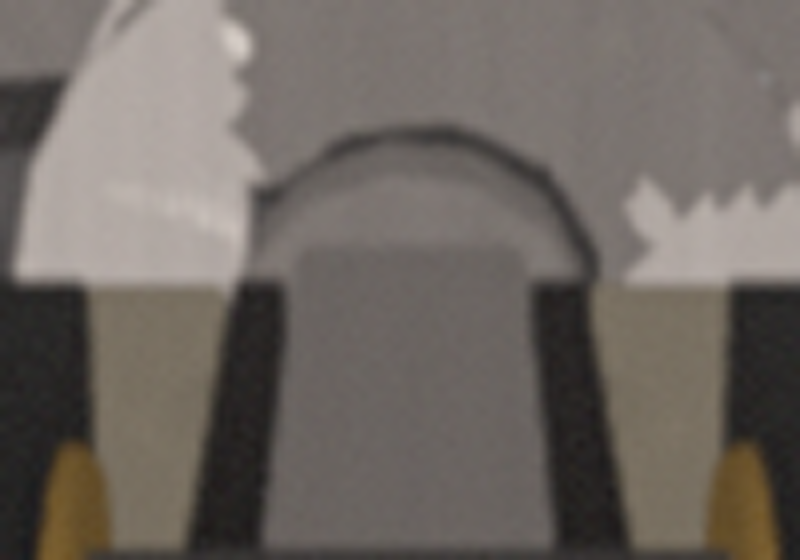

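View pics/s17.png

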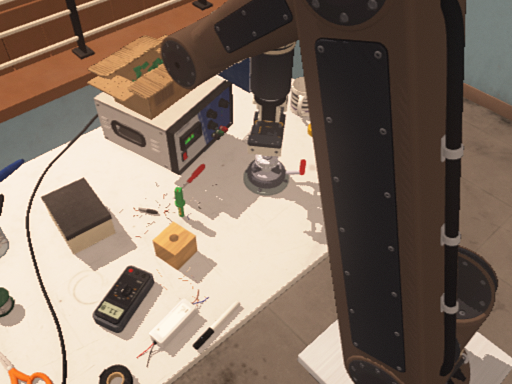

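The collar looks seated, with only an even, thin core edge visible all round. The lever rests at about 42°, less than the nominal 49°. Before handing in I'll check the clamp: lift clear of the ejector with the key still engaged, then twist gently and watch the torque.

Call:
carry_out(moves="0 0 0 -0.004 0 0 0;0 0 0 -0.008 0 0 0;0 0 0 -0.012 0 0 0;0 0 0 -0.016 0 0 0;0 -0.0002 -0.0005 -0.018 0 0 0;0 -0.0002 -0.0005 -0.018 0 0 0;0 -0.0002 -0.0005 -0.018 0 0 0")

```text
clock: 22.3
tool_pos: [0.5516, -0.132, 0.2946]
orientation: [-180.0, 0.0, -139.9]
force: [4.8, -1.5, -0.5]
opening: 0.016
```

```bash
python3 - <<'E'
from h import *
o=ctrl.get_obs();print(o['tool_pos'],o['orientation'],o['force'],o['moment'],o['joint_pos'][5],o['tau'][5])
E
```

```text
[ 0.55162998 -0.13200825  0.29462646] [-1.79963387e+02  4.92342159e-02 -1.39883424e+02] [ 4.79964355 -1.45733728 -0.54987969] [-0.54187809 -1.98345886 -0.00446741] -56.19293656150254 0.003742007684195414
```

Call:
carry_out(moves="0 0 0 0 0 0 0.05;0 0 0 0 0 0 0.09;0 0 0 0 0 0 0.12;0 0 0 0 0 0 0.15;0 0 0 0 0 0 0.17;0 0 0 0 0 0 0.17")

```text
clock: 22.9
tool_pos: [0.5519, -0.1319, 0.2945]
orientation: [-180.0, 0.1, -149.7]
force: [6.1, -1.2, -1.9]
opening: 0.0157
```

```bash
python3 - <<'E'
from h import *
o=ctrl.get_obs();print(o['tool_pos'],o['orientation'],o['force'],o['moment'],o['joint_pos'][5],o['tau'][5],o['opening'])
snap('wrist','w18')
E
```

```text
[ 0.55185385 -0.13185167  0.29453322] [-1.79965013e+02  9.65588058e-02 -1.49655607e+02] [ 6.09563128 -1.21856577 -1.88548102] [-0.25937443 -2.59781882  0.08013536] -65.96730396511883 -0.32491134479641914 0.01567111447032693
```

Call:
carry_out(moves="0 0 0 0 0 0 0.02;0 0 0 0 0 0 0.04;0 0 0 0 0 0 0.06;0 0 0 0 0 0 0.06")

```text
clock: 23.35
tool_pos: [0.5521, -0.1318, 0.2945]
orientation: [-180.0, 0.1, -153.1]
force: [7.2, -0.8, -2.1]
opening: 0.0156
```

```bash
python3 - <<'E'
from h import *
o=ctrl.get_obs();print(o['tool_pos'],o['orientation'],o['force'],o['moment'],o['joint_pos'][5],o['tau'][5],o['opening'])
w=snap('wrist','w19')
im=w['image'][100:260,150:350,::-1]; cv2.imwrite('pics/w19z.png',cv2.resize(im,None,fx=4,fy=3.75,interpolation=cv2.INTER_CUBIC))
E
```

```text
[ 0.55210627 -0.13177841  0.2945449 ] [-1.79956227e+02  1.31515944e-01 -1.53082538e+02] [ 7.18320028 -0.75456827 -2.07646668] [-0.31938376 -2.9738456   0.09781712] -69.4014584036153 -0.37378122098743916 0.015648921035395807
```

View pics/w19z.png

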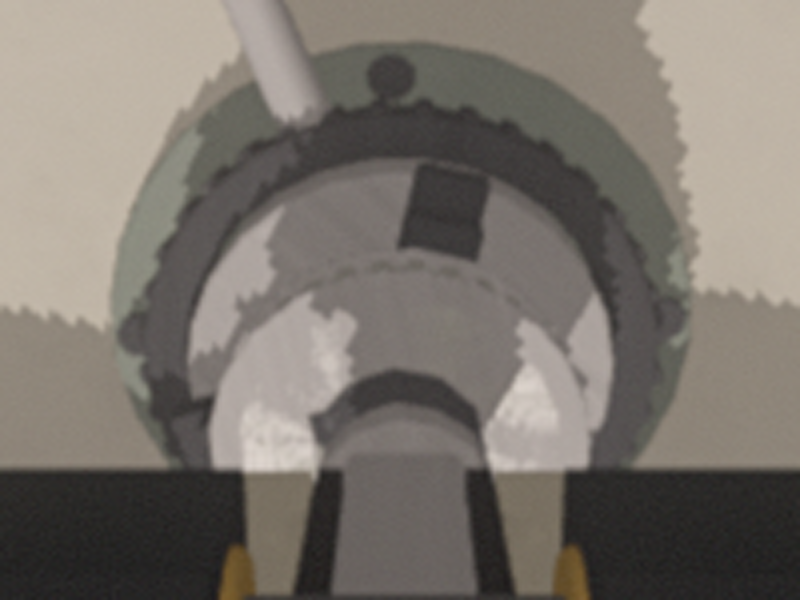

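```bash
python3 - <<'E'
from h import *
w=ctrl.snapshot('wrist'); rectify(w,(.551,-.132),.086,.02,400,'w20r')
a=cv2.imread('pics/w10r.png');b=cv2.imread('pics/w20r.png');cv2.imwrite('pics/c20.png',np.hstack([a,b]))
import pickle; pickle.dump(w,open('w20.pkl','wb'))
# wider rectification: teeth/jaws
w10=pickle.load(open('w10.pkl','rb'))[0]
L=[]
for i,s in enumerate((w10,w)): L.append(rectify(s,(.551,-.132),.085,.034,400,'tmp')[:,:,::-1])
cv2.imwrite('pics/c20b.png',np.hstack(L))
E
```

```text
(no output)
```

View pics/c20.png

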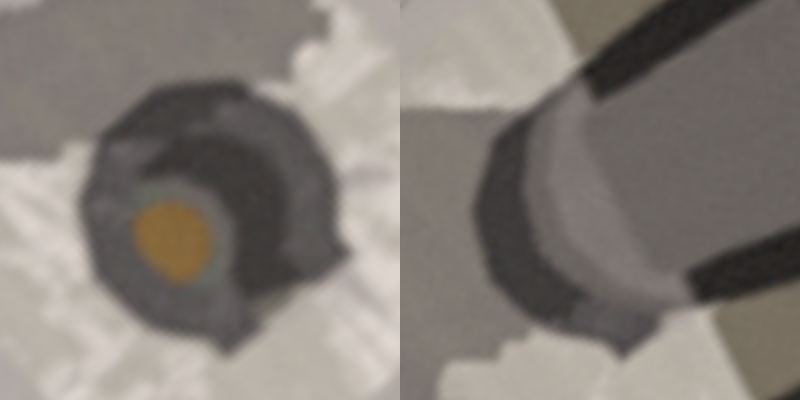

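View pics/c20b.png

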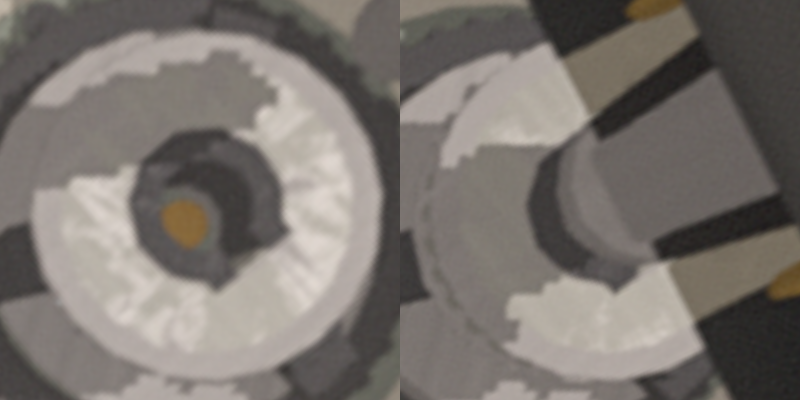

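The clamp is good. The pulley resisted about 0.1 N m without turning: the keyway corner stayed put while the shaft twisted to the end of its play. Next I turn back and press home again.

Call:
carry_out(moves="0 0 0 0 0 0 -0.08;0 0 0 0 0 0 -0.16;0 0 0 0 0 0 -0.23;0 0 0 0 0 0 -0.23;0 0 0 0 0 0 -0.23")

```text
clock: 23.95
tool_pos: [0.5517, -0.132, 0.2945]
orientation: [-180.0, 0.1, -139.9]
force: [5.0, -0.3, -1.7]
opening: 0.016
```

Call:
carry_out(moves="0 0 0 0.004 0 0 0;0 0 0 0.008 0 0 0;0 0 0 0.011 0 0 0;0 0 0 0.014 0 0 0;0 0 0 0.016 0 0 0;0 0 0 0.018 0 0 0;0 0 0 0.018 0 0 0;0 0 0 0.018 0 0 0")

```text
clock: 24.75
tool_pos: [0.5517, -0.1319, 0.2811]
orientation: [-179.8, 0.1, -139.8]
force: [-7.8, 5.4, 37.5]
opening: 0.0159
```

```bash
python3 - <<'E'
from h import *
o=ctrl.get_obs();print(o['tool_pos'],o['orientation'],o['force'],o['moment'],o['opening'])
w=snap('wrist','w21')
im=w['image'][190:260,200:300,::-1]; cv2.imwrite('pics/w21z.png',cv2.resize(im,None,fx=8,fy=8,interpolation=cv2.INTER_CUBIC))
E
```

```text
[ 0.55167284 -0.13191097  0.28110331] [-1.79818703e+02  1.38872633e-01 -1.39790540e+02] [-7.75589778  5.38559079 37.48318926] [2.36285953 3.13945601 0.03356497] 0.015947532700095458
```

View pics/w21z.png

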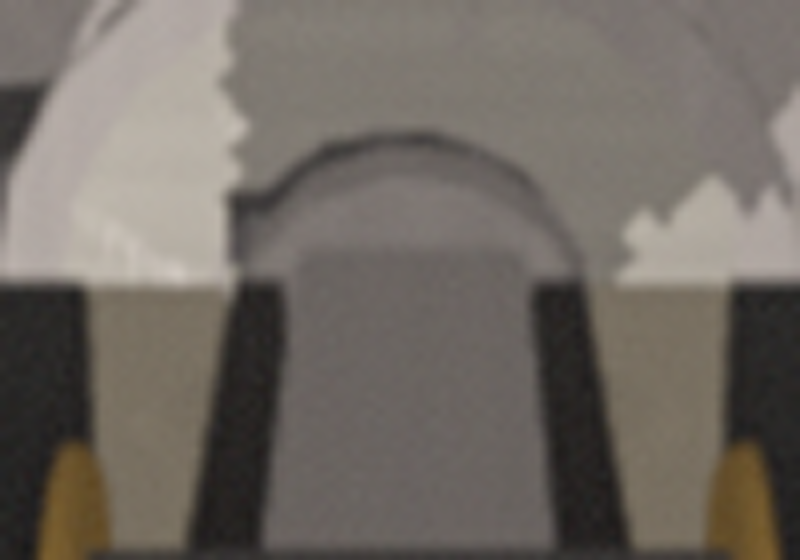

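Call:
carry_out(moves="0 0 0.0006 0 0 0 0;0 0 0.0012 0 0 0 0.02;0 0 0.0012 0 0 0 -0.02;0 0 0.0012 0 0 0 0;0 0 0.0012 0 0 0 0;0 0 0.0012 0 0 0 0;0 0 0.0012 0 0 0 0")

```text
clock: 25.5
tool_pos: [0.5514, -0.1315, 0.2811]
orientation: [-179.7, 0.2, -139.8]
force: [-5.2, 0.3, 34.8]
opening: 0.0157
```

```bash
python3 - <<'E'
from h import *
o=ctrl.get_obs();print(o['tool_pos'],o['orientation'],o['force'],o['moment'],o['opening'])
w=snap('wrist','w22');b=snap('side','d22')
im=w['image'][190:260,200:300,::-1]; cv2.imwrite('pics/w22z.png',cv2.resize(im,None,fx=8,fy=8,interpolation=cv2.INTER_CUBIC))
E
```

```text
[ 0.55141869 -0.13150107  0.28113772] [-1.79735373e+02  1.56756443e-01 -1.39768414e+02] [-5.16482279  0.34343085 34.83618682] [0.60132865 2.04566494 0.12665101] 0.01567887721229144
```

View pics/w22z.png

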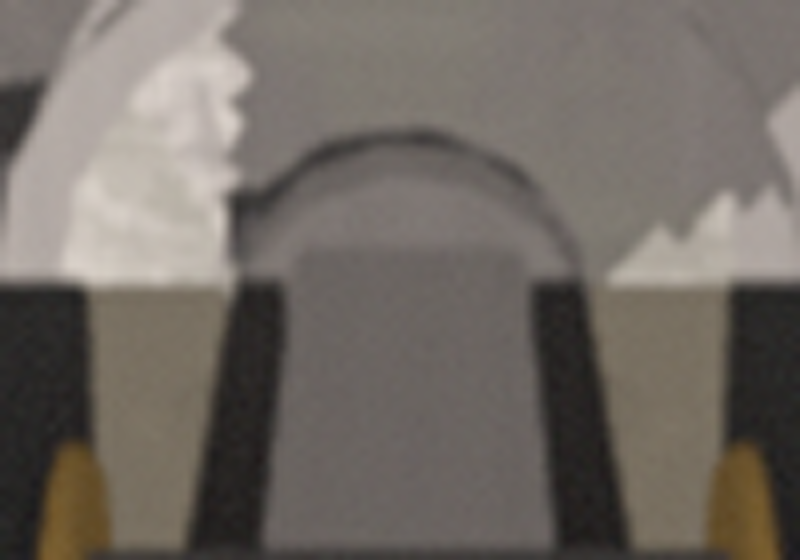

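View pics/d22.png

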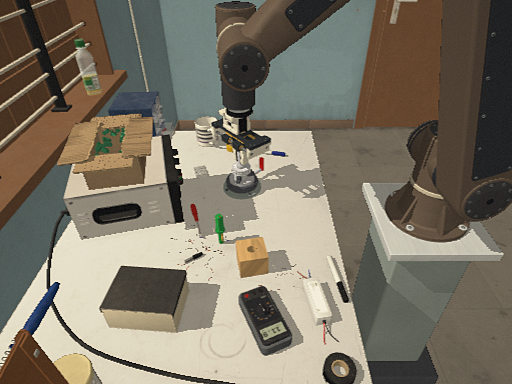

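The collar is on the hub against a stable hard stop at about 35 N. The bystander items I can see (multimeter, screwdriver, markers, green look-alike) are where they were. Handing in.

```bash
python3 -c "
from plant import ctrl
print(ctrl.close_job()); print(ctrl.get_obs()['clock'])"
```

```text
the job is handed in; nothing more can be done
None
the job is handed in; nothing more can be done
```

I clamped the pulley, took the shaft out of the stand by its square end and pushed it into the bore. The key went into the keyway without any search. I pressed past the ejector to a hard stop and handed in at about 25.5 s, still gripping and pressing down with about 35 N.

**Clamp:** I pushed the lever about 60° clockwise, with 28 N at the knob, then let go. It settled at about 41–42° from where it started, less than the 49° (0.86 rad) I expected. To check the grip, I lifted the shaft off the ejector and twisted it against the key. The pulley resisted about 0.1 N m and its keyway corner did not move, so I take it as gripped. The lever may not have started at exactly zero; I could not confirm that.

**Shaft seated:** The stop held firm through wiggling, and the close-up showed the collar on the hub face. The tool stopped 1.1–1.7 mm above the height I calculated for fully home. Before-and-after pictures suggest the shaft slipped down about that much in the fingers as it was lifted. I could not measure the collar-to-hub gap directly to better than about 1 mm.

**Other items:** In the last pictures the multimeter, markers, screwdriver and green look-alike appear not to have moved.

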